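# Find the model carrier that nests in the dispatch carton and close the flaps

## Robot

A 6-joint arm with a two-finger parallel gripper is mounted at the origin on a cart in front of the work surface, level with it; the furniture and walls round the work are solid. World frame = base frame: x ahead of the robot, y to its left, z up, the work surface at z = 0. Lengths are in m, angles in degrees, forces in N, time in s.
With the tool pointing down it reaches from about 0.3 to 0.75 m from the base axis. Payload 8.5 kg.
Tool frame: the origin (TCP) lies midway between the tips of the shut fingers; the grasp point (between the pads) lies 19 mm behind it; y points along the fingers, z is the direction in which the jaws open and shut, and the axes are right-handed (so a half turn about y gives the same grasp; the last joint's range is limited). The gripper opens to 85 mm and grips with 20 to 120 N. Pads are 22 mm wide; open, the fingers measure 114 mm over their backs; the gripper's body (76 mm by 85 mm) begins 54 mm behind the grasp point. The pads swing forward as they close: fully open they stand 13 mm farther back than shut.
Start: joints at [53.955, 21.807, 74.336, -0, 83.858, -12.336], TCP at [0.221, 0.504, 0.231] pointing down, gripper open.
Joint ranges: [-178.18, 178.18], [-50.72, 133.34], [12.68, 142.11], [-81.47, 261.47], [9.98, 163.14], [-165.26, 165.26]. Speed limits (degrees/s): [136.94, 136.94, 180, 180, 180, 180].

## Interface

Orientations are given as a 3x3 rotation matrix whose columns are the frame's x, y, z axes.
In Python, from rig import status, imaging, job gives the robot as it stands. The module is installed in compiled form; this text tells all that it offers.
- The arm moves only by the tool jog_arm, never from a script. Its argument "rows" is a list of rows, each an object of numbers: "hand": the opening, from 0 (shut) to 1 (fully open); "dx", "dy", "dz": the shift along the tool's x, y, z in cm; "ax", "ay", "az": the turn, a rotation vector about the tool's x, y, z in degrees. In form: [{"hand": .., "dx": .., "dy": .., "dz": .., "ax": .., "ay": .., "az": ..}, ...]. A call has exactly 5 rows; each row shifts and turns the commanded pose from where the row before left it, along the tool's axes as they then stand; what a row does not reach is not made up. A row lasts 1/12 s, in which the tool goes at most 41.7 mm and 7.16 degrees, less where a joint would pass 70% of its speed; a pose out of reach is approached as far as the arm can. A call is refused whole if a number of a shift passes 4.17 or a number of a turn 7.16, either way. A call with a gripper value outside its range is refused whole. The fingers move at their own pace and stop on an object; "newtons" is the grip in N (left out, the last holds). Time passes only in rows, so rows that do not move let the fingers close, or fill a call up. It gives the time, the measured TCP pose, the force and the opening at its end, in the units of the state.
- status.observe(): the state, without advancing time (a new reading comes with each control period).
- imaging.get_image(name): name is "scene" or "top" or "wrist"; returns the picture (420x560x3 uint8, red, green, blue); there is no depth.
- imaging.camera_model(name): a dict with "K" (3x3 intrinsics, pixels), "distortion" ([k1, k2, p1, p2, k3] as OpenCV has them; the pictures are not rectified), "position" and "rotation" of the camera in the world; the wrist camera has in their place "tool_from_camera" (4x4, takes a point from camera to tool coordinates, whose origin is the TCP and whose axes are the tool frame's). Camera axes: x right, y down, z forward; pixel columns grow to the right and rows downward; lengths in m; the calibration is good to about 2 mm. A picture is of the moment at which its call begins: read the wrist's pose just before it. camera_model takes no time and is no camera call.
- job.close_job(): hands the job in, once; it reports no verdict.
The state is a dict: "time_s": time; "q": joint angles; "qvel": joint speeds; "joint_efforts": joint torques, N m; "position": TCP position; "tool_rot": TCP orientation; "ft_force": force on the tool from outside, world axes, zero at the start; "wrist_torque": the same for the moment, N m; "grip_width": finger opening in m.
Only numpy, scipy, OpenCV 4.12 (cv2) and the standard library are available. Lean on these libraries where they do the work, as an engineer would, in place of code of your own. Each camera call takes 0.05 s, during which the arm holds its last target.

## Task

Only one of the three blue carriers with plaster casts is small enough to nest in the brown dispatch carton: try them until you find it, lower it in by its handle until it stands flat on the carton's floor, and leave the other two standing upright on the table. Then fold the carton shut, the plain flap first and the flap with the white edge over it, both down flat. Set carriers down rather than drop them, and leave the two jars with red lids standing where they are.

Things in the scene. Friction and masses are not known exactly. Their poses are not given: they have to be found in the camera images.
- carton: open brown dispatch carton, fixed to the table, 117 mm (its x) by 97 mm (its y) outside and 70 mm high to the rim, walls and floor 4 mm, so 109 x 89 mm and 66 mm deep inside. Origin: centre of its underside, on the table; z up. Its two hinged flaps stand open along its two long sides.
- flap_inner (a joint): angle of the plain brown flap hinged on the carton's +y rim (y = +46 mm, 72 mm above the table, hinge along the carton's x). 0 = shut flat over the opening, 1.57 = straight up, starts leaning outward at 1.85 to 2.15, opens to 2.2 at most; weak friction hinge (about 0.3 N at the edge), stays where left, stops at 0. 113 mm wide, 52 mm from hinge to free edge, 2.5 mm thick.
- flap_outer (a joint): angle of the flap with a white tape strip along its free edge, hinged on the carton's -y rim (y = -46 mm, 75 mm above the table); otherwise like the other flap. When both are shut it lies over the plain one, overlapping it by about 11 mm.
- carrier_yellow: carrier: shallow blue tray with a yellow plaster cast fixed in it; origin at the centre of its underside, z up. Footprint 103 to 113 mm along its x by 83 to 93 mm along its y: the trays differ by 10 mm one way or the other, and only one of the three goes into the carton. Its foot (lowest 4 mm) is inset 3 mm all round as a lead-in. About 0.18 kg (0.12 to 0.26).
- carrier_yellow_grip (a point): middle of the black grip sleeve on the bridge handle of the carrier with the yellow cast, over the tray's centre, 54 mm above its underside. The handle runs along the carrier's y; the sleeve is 16 mm thick (x), 44 mm long (y), 12 mm tall, its top 60 mm above the underside; about 14 mm free between it and the cast. Axes as the carrier's.
- carrier_grey: carrier: shallow blue tray with a blue-grey plaster cast fixed in it; origin at the centre of its underside, z up. Footprint 103 to 113 mm along its x by 83 to 93 mm along its y: the trays differ by 10 mm one way or the other, and only one of the three goes into the carton. Its foot (lowest 4 mm) is inset 3 mm all round as a lead-in. About 0.18 kg (0.12 to 0.26).
- carrier_grey_grip (a point): middle of the black grip sleeve on the bridge handle of the carrier with the blue-grey cast, over the tray's centre, 54 mm above its underside. The handle runs along the carrier's y; the sleeve is 16 mm thick (x), 44 mm long (y), 12 mm tall, its top 60 mm above the underside; about 14 mm free between it and the cast. Axes as the carrier's.
- carrier_white: carrier: shallow blue tray with a white plaster cast fixed in it; origin at the centre of its underside, z up. Footprint 103 to 113 mm along its x by 83 to 93 mm along its y: the trays differ by 10 mm one way or the other, and only one of the three goes into the carton. Its foot (lowest 4 mm) is inset 3 mm all round as a lead-in. About 0.18 kg (0.12 to 0.26).
- carrier_white_grip (a point): middle of the black grip sleeve on the bridge handle of the carrier with the white cast, over the tray's centre, 54 mm above its underside. The handle runs along the carrier's y; the sleeve is 16 mm thick (x), 44 mm long (y), 12 mm tall, its top 60 mm above the underside; about 14 mm free between it and the cast. Axes as the carrier's.
- jar_liner: bystander: jar with the red-brown lid, 52 mm across, 62 mm high, standing loose; origin at the centre of its underside.
- jar_wax: bystander: jar with the crimson lid, 44 mm across, 50 mm high, standing loose; origin at the centre of its underside.

How it is judged (in metres and radians):
On the way, in this order (a step that is already met when the one before it is completed fails the run):
1. the carrier that fits stands in the carton, both flaps still open (z of carrier_grey_grip in the frame of carton between 0.05 and 0.062 m and x of carrier_grey_grip in the frame of carton between -0.008 and 0.008 m and y of carrier_grey_grip in the frame of carton between -0.008 and 0.008 m and angle between carrier_grey_grip's own z axis and vertical below 0.08 rad and value of joint each of flap_inner, flap_outer above 1.2 rad), for 0.2 s.
2. the plain flap is folded shut while the white-edged flap is still open (z of carrier_grey_grip in the frame of carton between 0.05 and 0.062 m and x of carrier_grey_grip in the frame of carton between -0.008 and 0.008 m and y of carrier_grey_grip in the frame of carton between -0.008 and 0.008 m and angle between carrier_grey_grip's own z axis and vertical below 0.08 rad and value of joint flap_inner below 0.12 rad and value of joint flap_outer above 0.5 rad), for 0.2 s.
3. the white-edged flap is folded shut over it (z of carrier_grey_grip in the frame of carton between 0.05 and 0.062 m and x of carrier_grey_grip in the frame of carton between -0.008 and 0.008 m and y of carrier_grey_grip in the frame of carton between -0.008 and 0.008 m and angle between carrier_grey_grip's own z axis and vertical below 0.08 rad and value of joint each of flap_inner, flap_outer below 0.12 rad), for 0.2 s.
At the end, for the whole second after the job is handed in: The one carrier that fits stands flat on the carton's floor (grip 50 to 62 mm above the carton's underside, within 8 mm of its centre, tilt under 0.08 rad), both flaps are shut (under 0.12 rad), the other two carriers stand upright (tilt under 0.1 rad, grip 48 to 60 mm high) at rest on the table (all of step 3 and linear speed of each of carrier_grey, carrier_yellow, carrier_white below 0.03 m/s and height (world z) of carrier_yellow_grip between 0.048 and 0.06 m and angle between each of carrier_yellow_grip, carrier_white_grip's own z axis and vertical below 0.1 rad and height (world z) of carrier_white_grip between 0.048 and 0.06 m); the robot touches nothing.
It fails at once if the jar with the red-brown lid is knocked over or pushed more than 3 cm (distance of jar_liner from where it was at the start of the episode above 0.03 m or angle between jar_liner's own z axis and vertical above 0.4 rad).
It fails at once if the jar with the crimson lid is knocked over or pushed more than 3 cm (distance of jar_wax from where it was at the start of the episode above 0.03 m or angle between jar_wax's own z axis and vertical above 0.4 rad).
It fails at once if a carrier is dropped (falls more than about 4 cm) or tipped over ((linear speed of carrier_yellow above 0.85 m/s and contact force between the fingers and carrier_yellow below 0.05 N) or angle between any of carrier_yellow_grip, carrier_grey_grip, carrier_white_grip's own z axis and vertical above 0.9 rad or (linear speed of carrier_grey above 0.85 m/s and contact force between the fingers and carrier_grey below 0.05 N) or (linear speed of carrier_white above 0.85 m/s and contact force between the fingers and carrier_white below 0.05 N)).
It also fails if it takes over 72 s, if anything falls off the work surface, if the arm or the gripper's body presses on something with over 40 N, if the wrist force passes 120 N, or if a joint passes its speed limit or range.

## Working session

There is one attempt and no reset: what is moved stays moved. The work goes in short steps, Python scripts to look and compute and a tool call to move; the robot and the scene stay as the last step left them, time stands still between calls to the robot, and variables do not carry over. Pictures are saved under pics/ and viewed, and the job is handed in when it is done.

Besides the shell and the picture viewer there is one more tool, called after "Request:" in YAML: its name, and indented under it one key for each argument. jog_arm: Moves the arm, as the interface text tells. Its arguments: {"type":"object","properties":{"rows":{"type":"array"},"newtons":{"type":"number"}},"required":["rows"]}

```bash
mkdir -p pics; cat > h.py <<'E'
import numpy as np, cv2
from rig import status, imaging, job
def snap(n,f):
    im=imaging.get_image(n); cv2.imwrite('pics/'+f,cv2.cvtColor(im,cv2.COLOR_RGB2BGR)); return im
E
python3 - <<'E'
from h import *
np.set_printoptions(precision=4,suppress=True)
print(status.observe())
for n in('scene','top','wrist'): print(n,imaging.camera_model(n))
snap('top','t0.png');snap('scene','s0.png')
E
```

```text
{'time_s': 0.0, 'q': array([ 53.9532,  21.8414,  74.3854,   0.002 ,  83.856 , -12.3353]), 'qvel': array([-0.0665,  0.0887,  0.0071,  0.0429,  0.0414, -0.0021]), 'joint_efforts': array([ -0.0011, -44.846 , -23.1274,  -0.0003,   0.0049,  -0.0001]), 'position': array([0.221 , 0.5033, 0.2307]), 'tool_rot': array([[ 0.9156, -0.0009,  0.4021],
       [-0.4021, -0.0011,  0.9156],
       [-0.0003, -1.    , -0.0014]]), 'ft_force': array([-0.7279, -0.7338,  0.108 ]), 'wrist_torque': array([ 0.0295, -0.0199,  0.0014]), 'grip_width': 0.08567437287262977}
scene {'K': array([[449.9976,   0.    , 287.6403],
       [  0.    , 449.9976, 211.9874],
       [  0.    ,   0.    ,   1.    ]]), 'distortion': array([-0.1117,  0.    ,  0.    ,  0.    ,  0.    ]), 'position': array([-0.1082, -0.4115,  0.8515]), 'rotation': array([[ 0.6058, -0.5932,  0.5302],
       [-0.7955, -0.4606,  0.3937],
       [ 0.0107, -0.6603, -0.7509]])}
top {'K': array([[476.2322,   0.    , 281.677 ],
       [  0.    , 476.2322, 201.7296],
       [  0.    ,   0.    ,   1.    ]]), 'distortion': array([-0.1456,  0.    ,  0.    ,  0.    ,  0.    ]), 'position': array([0.2572, 0.0039, 1.1853]), 'rotation': array([[ 0.0178, -0.9813,  0.1914],
       [-0.9998, -0.0159,  0.0119],
       [-0.0086, -0.1916, -0.9814]])}
wrist {'K': array([[340.9917,   0.    , 279.482 ],
       [  0.    , 340.9917, 207.9853],
       [  0.    ,   0.    ,   1.    ]]), 'distortion': array([-0.0237,  0.    ,  0.    ,  0.    ,  0.    ]), 'tool_from_camera': array([[-0.0005,  0.9635,  0.2679, -0.0687],
       [-0.0013, -0.2679,  0.9635, -0.1425],
       [ 1.    ,  0.0002,  0.0014, -0.0002],
       [ 0.    ,  0.    ,  0.    ,  1.    ]])}
```

View pics/t0.png

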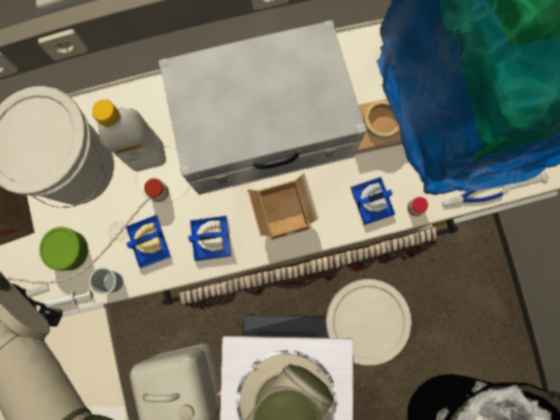

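View pics/s0.png

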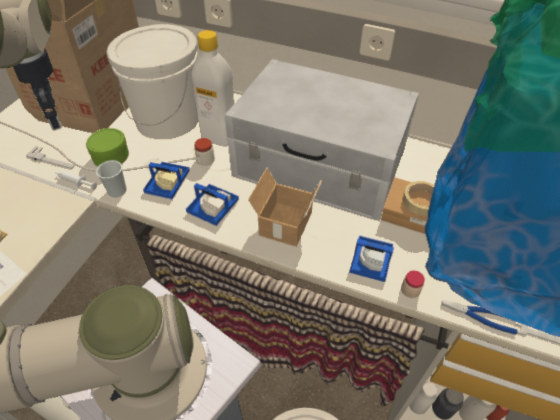

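```bash
python3 - <<'E'
import cv2,numpy as np
t=cv2.imread('pics/t0.png');s=cv2.imread('pics/s0.png')
cv2.imwrite('pics/t0z.png',cv2.resize(t[160:280,110:440],(800,291),interpolation=cv2.INTER_CUBIC))
cv2.imwrite('pics/s0z.png',cv2.resize(s[130:310,130:440],(800,465),interpolation=cv2.INTER_CUBIC))
E
```

```text
(no output)
```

View pics/t0z.png

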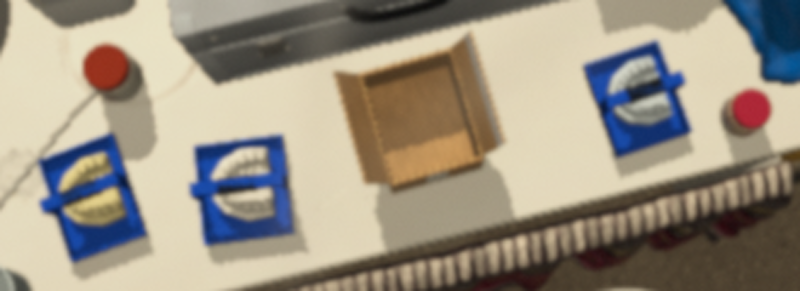

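View pics/s0z.png

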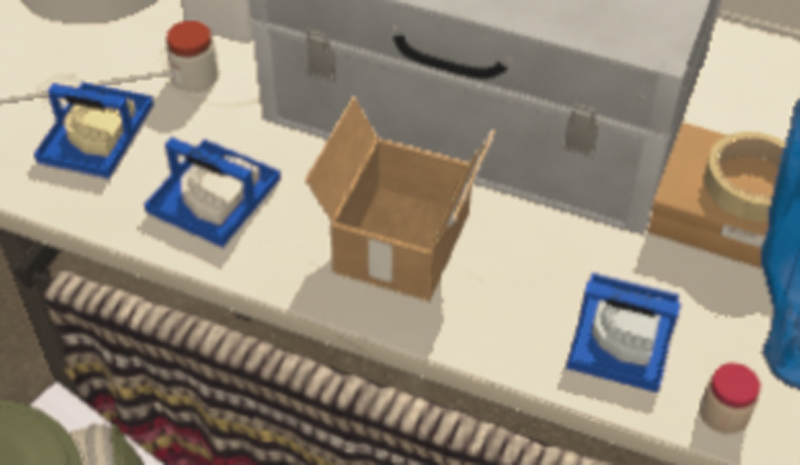

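```bash
cat >> h.py <<'E'
def pose(n,st=None):
    c=imaging.camera_model(n); K=c['K'];d=c['distortion']
    if n=='wrist':
        st=st or status.observe(); T=np.eye(4);T[:3,:3]=st['tool_rot'];T[:3,3]=st['position']
        M=T@c['tool_from_camera']; return K,d,M[:3,:3],M[:3,3]
    return K,d,c['rotation'],c['position']
def ray(n,uv,z,st=None):
    K,d,R,p=pose(n,st)
    u=cv2.undistortPoints(np.array(uv,float).reshape(-1,1,2),K,d).reshape(-1,2)
    v=np.c_[u,np.ones(len(u))]@R.T
    return p+v*((z-p[2])/v[:,2])[:,None]
def proj(n,P,st=None):
    K,d,R,p=pose(n,st)
    return cv2.projectPoints(np.array(P,float).reshape(-1,3),cv2.Rodrigues(R.T)[0],-R.T@p,K,d)[0].reshape(-1,2)
E
python3 - <<'E'
from h import *
np.set_printoptions(precision=4,suppress=True)
t=cv2.imread('pics/t0.png');h=cv2.cvtColor(t,cv2.COLOR_BGR2HSV)
m=((h[...,0]>100)&(h[...,0]<130)&(h[...,1]>150)).astype(np.uint8); m[:, 400:]=0; m[:170]=0
c,_=cv2.findContours(cv2.morphologyEx(m,cv2.MORPH_CLOSE,np.ones((9,9))),0,2)
for k in c:
    if cv2.contourArea(k)<300: continue
    w=ray('top',k.reshape(-1,2),0.01)[:,:2]
    r=cv2.minAreaRect((w*1000).astype(np.float32)); print(r)
    mm=np.zeros_like(m);cv2.drawContours(mm,[k],-1,1,-1)
    cast=(mm>0)&(h[...,2]>150)&(h[...,1]<120); print(cast.sum(), np.median(t[cast],0))
    dark=(mm>0)&(t.max(2)<70); ys,xs=np.nonzero(dark); print('dark',len(xs),ray('top',[[xs.mean(),ys.mean()]],.06) if len(xs) else '')
red=((h[...,0]<8)|(h[...,0]>168))&(h[...,1]>150)&(h[...,2]>90)
n,l,s,ce=cv2.connectedComponentsWithStats(red.astype(np.uint8))
for i in range(1,n):
    if s[i,4]>100: print('red',ce[i],s[i,4],ray('top',[ce[i]],.055))
E
```

```text
((391.20343017578125, 198.38233947753906), (97.61370849609375, 94.21914672851562), 8.208621978759766)
342 [161.5 179.  186.5]
dark 17 [[0.3862 0.2002 0.06  ]]
((378.03375244140625, 357.95947265625), (108.8082046508789, 90.85664367675781), 21.743057250976562)
265 [126. 171. 188.]
dark 4 [[0.3866 0.3202 0.06  ]]
((495.4111633300781, -216.43804931640625), (96.81549835205078, 91.17622375488281), 19.578004837036133)
207 [169. 175. 173.]
dark 52 [[ 0.4916 -0.2059  0.06  ]]
red [153.4365 187.5397] 252 [[0.5082 0.3343 0.055 ]]
red [419.4226 204.7321] 168 [[ 0.4757 -0.3186  0.055 ]]
```

```bash
cat > plan.py <<'E'
from h import *
import sys
def az(st): 
    z=st['tool_rot'][:,2]; return np.degrees(np.arctan2(z[1],z[0]))
def plan(tgt,azt,n,st=None):
    st=st or status.observe(); p=st['position'].copy(); a=az(st)
    da=(azt-a)/n; step=(np.array(tgt)-p)/n
    print('from',p.round(4),round(a,2),'time',round(st['time_s'],2))
    for i in range(n):
        r=np.radians(a); zt=np.array([np.cos(r),np.sin(r),0]); xt=np.array([np.sin(r),-np.cos(r),0])
        print('{"dx":%.2f,"dy":%.2f,"dz":%.2f,"ay":%.2f}'%(step@xt*100,-step[2]*100,step@zt*100,-da),end=',\n' if (i+1)%5==0 else ', ')
        a+=da
if __name__=='__main__':
    v=[float(x) for x in sys.argv[1:]]; plan(v[:3],v[3],int(v[4]))
E
python3 plan.py .46 .04 .26 18 15
python3 - <<'E'
from h import *
# chest, carton rough
print(ray('top',[[258,180],[315,207],[287,206],[362,150],[190,190]],.07))
E
```

```text
from [0.221  0.5034 0.2308] 66.29 time 0.1
{"dx":2.70,"dy":-0.19,"dz":-2.19,"ay":3.22}, {"dx":2.82,"dy":-0.19,"dz":-2.03,"ay":3.22}, {"dx":2.93,"dy":-0.19,"dz":-1.87,"ay":3.22}, {"dx":3.03,"dy":-0.19,"dz":-1.70,"ay":3.22}, {"dx":3.12,"dy":-0.19,"dz":-1.53,"ay":3.22},
{"dx":3.20,"dy":-0.19,"dz":-1.35,"ay":3.22}, {"dx":3.27,"dy":-0.19,"dz":-1.17,"ay":3.22}, {"dx":3.33,"dy":-0.19,"dz":-0.99,"ay":3.22}, {"dx":3.38,"dy":-0.19,"dz":-0.80,"ay":3.22}, {"dx":3.42,"dy":-0.19,"dz":-0.61,"ay":3.22},
{"dx":3.45,"dy":-0.19,"dz":-0.41,"ay":3.22}, {"dx":3.47,"dy":-0.19,"dz":-0.22,"ay":3.22}, {"dx":3.48,"dy":-0.19,"dz":-0.02,"ay":3.22}, {"dx":3.47,"dy":-0.19,"dz":0.17,"ay":3.22}, {"dx":3.46,"dy":-0.19,"dz":0.37,"ay":3.22},
[[ 0.52719749  0.07540016  0.07      ]
 [ 0.46325942 -0.06219352  0.07      ]
 [ 0.46460564  0.00451982  0.07      ]
 [ 0.60700235 -0.1770139   0.07      ]
 [ 0.50004609  0.23930972  0.07      ]]
```

Request:
jog_arm:
  rows:
    - {"hand":1,"dx":2.7,"dy":-0.2,"dz":-2.2,"ay":3.2}
    - {"hand":1,"dx":2.8,"dy":-0.2,"dz":-2.0,"ay":3.2}
    - {"hand":1,"dx":2.9,"dy":-0.2,"dz":-1.9,"ay":3.2}
    - {"hand":1,"dx":3.0,"dy":-0.2,"dz":-1.7,"ay":3.2}
    - {"hand":1,"dx":3.1,"dy":-0.2,"dz":-1.5,"ay":3.2}

```text
invalid input at $.rows[0]: expected keys hand, dx, dy, dz, ax, ay, az
```

Request:
jog_arm:
  rows:
    - {"hand":1,"dx":3.2,"dy":-0.2,"dz":-1.4,"ay":3.2}
    - {"hand":1,"dx":3.3,"dy":-0.2,"dz":-1.2,"ay":3.2}
    - {"hand":1,"dx":3.3,"dy":-0.2,"dz":-1.0,"ay":3.2}
    - {"hand":1,"dx":3.4,"dy":-0.2,"dz":-0.8,"ay":3.2}
    - {"hand":1,"dx":3.4,"dy":-0.2,"dz":-0.6,"ay":3.2}

```text
invalid input at $.rows[0]: expected keys hand, dx, dy, dz, ax, ay, az
```

Request:
jog_arm:
  rows:
    - {"hand":1,"dx":3.4,"dy":-0.2,"dz":-0.4,"ay":3.2}
    - {"hand":1,"dx":3.5,"dy":-0.2,"dz":-0.2,"ay":3.2}
    - {"hand":1,"dx":3.5,"dy":-0.2,"dz":0,"ay":3.2}
    - {"hand":1,"dx":3.5,"dy":-0.2,"dz":0.2,"ay":3.2}
    - {"hand":1,"dx":3.4,"dy":-0.2,"dz":0.4,"ay":3.2}

```text
invalid input at $.rows[0]: expected keys hand, dx, dy, dz, ax, ay, az
```

```bash
python3 - <<'E'
from h import *
import pickle
status.observe()
imaging.get_image('top')  # settle
st=status.observe(); pickle.dump(st,open('w1.pkl','wb')); snap('wrist','w1.png'); print(st['position'],st['time_s'],abs(st['qvel']).max())
E
```

```text
[0.22101173 0.5033973  0.23084883] 0.15 0.1851988799871835
```

View pics/w1.png

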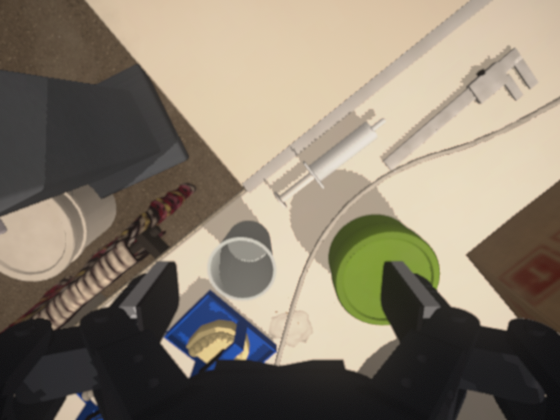

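```bash
sed -i 's/{"dx":%.2f,"dy":%.2f,"dz":%.2f,"ay":%.2f}/{"hand":1,"dx":%.2f,"dy":%.2f,"dz":%.2f,"ax":0,"ay":%.2f,"az":0}/' plan.py
python3 plan.py .44 -.09 .28 18 20
```

```text
from [0.221  0.5034 0.231 ] 66.29 time 0.2
{"hand":1,"dx":2.20,"dy":-0.25,"dz":-2.28,"ax":0,"ay":2.41,"az":0}, {"hand":1,"dx":2.29,"dy":-0.25,"dz":-2.18,"ax":0,"ay":2.41,"az":0}, {"hand":1,"dx":2.38,"dy":-0.25,"dz":-2.08,"ax":0,"ay":2.41,"az":0}, {"hand":1,"dx":2.47,"dy":-0.25,"dz":-1.98,"ax":0,"ay":2.41,"az":0}, {"hand":1,"dx":2.55,"dy":-0.25,"dz":-1.88,"ax":0,"ay":2.41,"az":0},
{"hand":1,"dx":2.62,"dy":-0.25,"dz":-1.77,"ax":0,"ay":2.41,"az":0}, {"hand":1,"dx":2.70,"dy":-0.25,"dz":-1.65,"ax":0,"ay":2.41,"az":0}, {"hand":1,"dx":2.76,"dy":-0.25,"dz":-1.54,"ax":0,"ay":2.41,"az":0}, {"hand":1,"dx":2.82,"dy":-0.25,"dz":-1.42,"ax":0,"ay":2.41,"az":0}, {"hand":1,"dx":2.88,"dy":-0.25,"dz":-1.30,"ax":0,"ay":2.41,"az":0},
{"hand":1,"dx":2.93,"dy":-0.25,"dz":-1.18,"ax":0,"ay":2.41,"az":0}, {"hand":1,"dx":2.98,"dy":-0.25,"dz":-1.05,"ax":0,"ay":2.41,"az":0}, {"hand":1,"dx":3.02,"dy":-0.25,"dz":-0.93,"ax":0,"ay":2.41,"az":0}, {"hand":1,"dx":3.06,"dy":-0.25,"dz":-0.80,"ax":0,"ay":2.41,"az":0}, {"hand":1,"dx":3.09,"dy":-0.25,"dz":-0.67,"ax":0,"ay":2.41,"az":0},
{"hand":1,"dx":3.12,"dy":-0.25,"dz":-0.54,"ax":0,"ay":2.41,"az":0}, {"hand":1,"dx":3.14,"dy":-0.25,"dz":-0.41,"ax":0,"ay":2.41,"az":0}, {"hand":1,"dx":3.15,"dy":-0.25,"dz":-0.28,"ax":0,"ay":2.41,"az":0}, {"hand":1,"dx":3.16,"dy":-0.25,"dz":-0.14,"ax":0,"ay":2.41,"az":0}, {"hand":1,"dx":3.16,"dy":-0.25,"dz":-0.01,"ax":0,"ay":2.41,"az":0},
```

Request:
jog_arm:
  rows:
    - {"hand":1,"dx":2.2,"dy":-0.25,"dz":-2.3,"ax":0,"ay":2.4,"az":0}
    - {"hand":1,"dx":2.3,"dy":-0.25,"dz":-2.2,"ax":0,"ay":2.4,"az":0}
    - {"hand":1,"dx":2.4,"dy":-0.25,"dz":-2.1,"ax":0,"ay":2.4,"az":0}
    - {"hand":1,"dx":2.5,"dy":-0.25,"dz":-2.0,"ax":0,"ay":2.4,"az":0}
    - {"hand":1,"dx":2.5,"dy":-0.25,"dz":-1.9,"ax":0,"ay":2.4,"az":0}

```text
time_s: 0.62
position: [0.2758, 0.3528, 0.2438]
tool_rot: [[0.811, -0.0, 0.585], [-0.585, -0.0, 0.811], [-0.0, -1.0, -0.0]]
ft_force: [1.2, 0.1, 0.0]
grip_width: 0.0855
```

Request:
jog_arm:
  rows:
    - {"hand":1,"dx":2.6,"dy":-0.25,"dz":-1.8,"ax":0,"ay":2.4,"az":0}
    - {"hand":1,"dx":2.7,"dy":-0.25,"dz":-1.7,"ax":0,"ay":2.4,"az":0}
    - {"hand":1,"dx":2.8,"dy":-0.25,"dz":-1.5,"ax":0,"ay":2.4,"az":0}
    - {"hand":1,"dx":2.8,"dy":-0.25,"dz":-1.4,"ax":0,"ay":2.4,"az":0}
    - {"hand":1,"dx":2.9,"dy":-0.25,"dz":-1.3,"ax":0,"ay":2.4,"az":0}

```text
time_s: 1.03
position: [0.3308, 0.2044, 0.2565]
tool_rot: [[0.672, 0.0, 0.741], [-0.741, 0.0, 0.672], [0.0, -1.0, 0.0]]
ft_force: [-0.1, 0.6, 0.1]
grip_width: 0.0856
```

Request:
jog_arm:
  rows:
    - {"hand":1,"dx":2.9,"dy":-0.25,"dz":-1.2,"ax":0,"ay":2.4,"az":0}
    - {"hand":1,"dx":3.0,"dy":-0.25,"dz":-1.0,"ax":0,"ay":2.4,"az":0}
    - {"hand":1,"dx":3.0,"dy":-0.25,"dz":-0.9,"ax":0,"ay":2.4,"az":0}
    - {"hand":1,"dx":3.1,"dy":-0.25,"dz":-0.8,"ax":0,"ay":2.4,"az":0}
    - {"hand":1,"dx":3.1,"dy":-0.25,"dz":-0.7,"ax":0,"ay":2.4,"az":0}

```text
time_s: 1.45
position: [0.3863, 0.0561, 0.269]
tool_rot: [[0.503, 0.0, 0.865], [-0.865, 0.0, 0.503], [0.0, -1.0, 0.0]]
ft_force: [0.9, 0.4, -0.8]
grip_width: 0.0853
```

Request:
jog_arm:
  rows:
    - {"hand":1,"dx":3.1,"dy":-0.25,"dz":-0.5,"ax":0,"ay":2.4,"az":0}
    - {"hand":1,"dx":3.1,"dy":-0.25,"dz":-0.4,"ax":0,"ay":2.4,"az":0}
    - {"hand":1,"dx":3.2,"dy":-0.25,"dz":-0.3,"ax":0,"ay":2.4,"az":0}
    - {"hand":1,"dx":3.2,"dy":-0.25,"dz":-0.1,"ax":0,"ay":2.4,"az":0}
    - {"hand":1,"dx":3.1,"dy":-0.25,"dz":0,"ax":0,"ay":2.4,"az":0}

```text
time_s: 1.87
position: [0.4424, -0.0916, 0.2814]
tool_rot: [[0.311, -0.0, 0.95], [-0.95, 0.0, 0.311], [-0.0, -1.0, -0.0]]
ft_force: [0.6, 0.4, -0.2]
grip_width: 0.0854
```

```bash
cat >>h.py <<'E'
import pickle
def wsnap(tag,settle=True):
    if settle: imaging.get_image('top'); imaging.get_image('top')
    st=status.observe(); pickle.dump(st,open(tag+'.pkl','wb')); im=snap('wrist',tag+'.png'); print(st['position'].round(4),round(st['time_s'],2),abs(st['qvel']).max().round(2)); return st,im
E
python3 - <<'E'
from h import *
wsnap('w2')
E
```

```text
[ 0.4433 -0.0933  0.281 ] 1.97 3.73
```

View pics/w2.png

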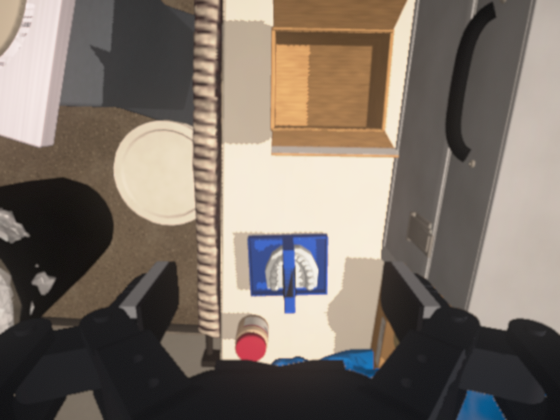

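```bash
python3 - <<'E'
import cv2
t=cv2.imread('pics/w2.png')
cv2.imwrite('pics/w2a.png',cv2.resize(t[0:165,250:410],(582,600),interpolation=cv2.INTER_CUBIC))
cv2.imwrite('pics/w2b.png',cv2.resize(t[225:325,235:345],(660,600),interpolation=cv2.INTER_CUBIC))
E
```

```text
(no output)
```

View pics/w2a.png

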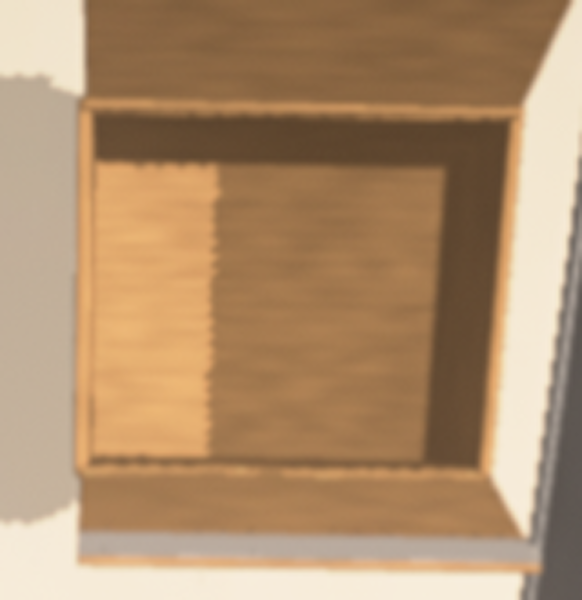

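View pics/w2b.png

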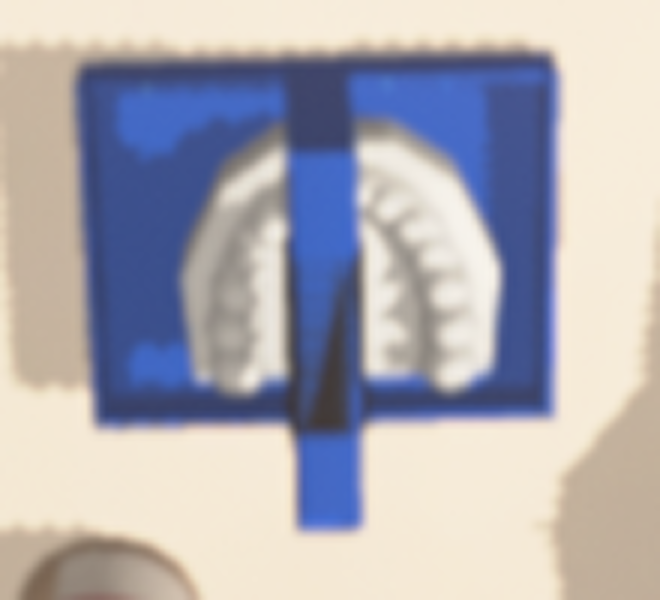

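```bash
cat > m2.py <<'E'
from h import *
np.set_printoptions(precision=4,suppress=True)
st=pickle.load(open('w2.pkl','rb'))
def quad(px,z,name):
    w=ray('wrist',px,z,st)[:,:2]
    c=w.mean(0)
    TL,TR,BR,BL=w
    # image right = tool z = obj x ; image up = obj y
    lx=np.linalg.norm(TR-TL),np.linalg.norm(BR-BL);ly=np.linalg.norm(TL-BL),np.linalg.norm(TR-BR)
    ax=[np.degrees(np.arctan2(*(v[::-1]))) for v in(TR-TL,BR-BL)]; ay=[np.degrees(np.arctan2(*(v[::-1])))-90 for v in(TL-BL,TR-BR)]
    print(name,z,'c',c,'lx',np.array(lx),'ly',np.array(ly),'yaw',np.array(ax),np.array(ay)); return c
s=582/160
q=np.array([[83,100],[520,110],[489,473],[82,470]])/s+[250,0]
quad(q,.07,'carton')
q=np.array([[80,68],[553,60],[551,415],[98,427]])/6+[235,225]
for z in(.0,.01,.015,.02):quad(q,z,'grey')
h=np.array([[319,180],[329,528]])/6+[235,225]
w=ray('wrist',h,.06,st);print(w, np.degrees(np.arctan2(*(w[0]-w[1])[1::-1]))-90)
E
python3 m2.py
```

```text
carton 0.07 c [0.4599 0.0165] lx [0.1138 0.1136] ly [0.094  0.0927] yaw [17.0448 17.6974] [17.575 17.41 ]
grey 0.0 c [ 0.495  -0.2143] lx [0.104 0.105] ly [0.0885 0.0873] yaw [19.0287 19.6737] [19.2861 19.9229]
grey 0.01 c [ 0.4932 -0.2099] lx [0.1016 0.1025] ly [0.0864 0.0853] yaw [19.0287 19.6737] [19.2861 19.9229]
grey 0.015 c [ 0.4924 -0.2077] lx [0.1003 0.1013] ly [0.0854 0.0842] yaw [19.0287 19.6737] [19.2861 19.9229]
grey 0.02 c [ 0.4915 -0.2055] lx [0.0991 0.1   ] ly [0.0843 0.0832] yaw [19.0287 19.6737] [19.2861 19.9229]
[[ 0.4798 -0.1747  0.06  ]
 [ 0.5058 -0.2462  0.06  ]] 19.951139410874845
```

```bash
python3 plan.py .492 -.209 .17 19.6 5
```

```text
from [ 0.4424 -0.0914  0.2809] 18.13 time 2.02
{"hand":1,"dx":2.54,"dy":2.22,"dz":0.21,"ax":0,"ay":-0.29,"az":0}, {"hand":1,"dx":2.55,"dy":2.22,"dz":0.20,"ax":0,"ay":-0.29,"az":0}, {"hand":1,"dx":2.55,"dy":2.22,"dz":0.18,"ax":0,"ay":-0.29,"az":0}, {"hand":1,"dx":2.55,"dy":2.22,"dz":0.17,"ax":0,"ay":-0.29,"az":0}, {"hand":1,"dx":2.55,"dy":2.22,"dz":0.16,"ax":0,"ay":-0.29,"az":0},
```

Request:
jog_arm:
  rows:
    - {"hand":1,"dx":2.55,"dy":2.2,"dz":0.2,"ax":0,"ay":-0.3,"az":0}
    - {"hand":1,"dx":2.55,"dy":2.2,"dz":0.2,"ax":0,"ay":-0.3,"az":0}
    - {"hand":1,"dx":2.55,"dy":2.2,"dz":0.2,"ax":0,"ay":-0.3,"az":0}
    - {"hand":1,"dx":2.55,"dy":2.2,"dz":0.2,"ax":0,"ay":-0.3,"az":0}
    - {"hand":1,"dx":2.55,"dy":2.2,"dz":0.1,"ax":0,"ay":-0.3,"az":0}

```text
time_s: 2.43
position: [0.4921, -0.2074, 0.1704]
tool_rot: [[0.34, -0.0, 0.94], [-0.94, 0.0, 0.34], [-0.0, -1.0, 0.0]]
ft_force: [0.7, 0.3, 0.6]
grip_width: 0.0853
```

```bash
python3 - <<'E'
from h import *
wsnap('w3')
E
python3 plan.py .492 -.209 .038 19.6 5
```

```text
[ 0.4914 -0.2084  0.1678] 2.53 4.76
from [ 0.4914 -0.2072  0.1697] 19.77 time 2.58
{"hand":1,"dx":0.04,"dy":2.63,"dz":-0.00,"ax":0,"ay":0.03,"az":0}, {"hand":1,"dx":0.04,"dy":2.63,"dz":-0.00,"ax":0,"ay":0.03,"az":0}, {"hand":1,"dx":0.04,"dy":2.63,"dz":-0.00,"ax":0,"ay":0.03,"az":0}, {"hand":1,"dx":0.04,"dy":2.63,"dz":-0.00,"ax":0,"ay":0.03,"az":0}, {"hand":1,"dx":0.04,"dy":2.63,"dz":-0.00,"ax":0,"ay":0.03,"az":0},
```

View pics/w3.png

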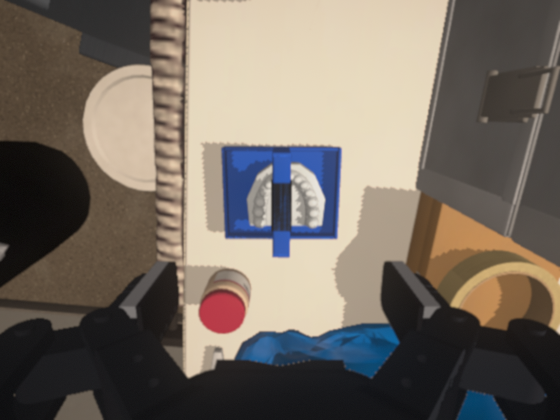

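```bash
python3 - <<'E'
from h import *
np.set_printoptions(precision=4,suppress=True)
st=pickle.load(open('w3.pkl','rb'))
t=cv2.imread('pics/w3.png')
cv2.imwrite('pics/w3a.png',cv2.resize(t[135:265,210:350],(646,600),interpolation=cv2.INTER_CUBIC))
print(ray('wrist',[[281,181],[282,232],[281,148],[282,257]],.06,st)); print(ray('wrist',[[223,147],[341,147],[338,239],[226,238]],.012,st)); 
E
```

```text
[[ 0.4848 -0.1892  0.06  ]
 [ 0.4991 -0.2267  0.06  ]
 [ 0.4765 -0.1663  0.06  ]
 [ 0.5063 -0.2464  0.06  ]]
[[ 0.4305 -0.1865  0.012 ]
 [ 0.5267 -0.1519  0.012 ]
 [ 0.5564 -0.2312  0.012 ]
 [ 0.458  -0.2656  0.012 ]]
```

View pics/w3a.png

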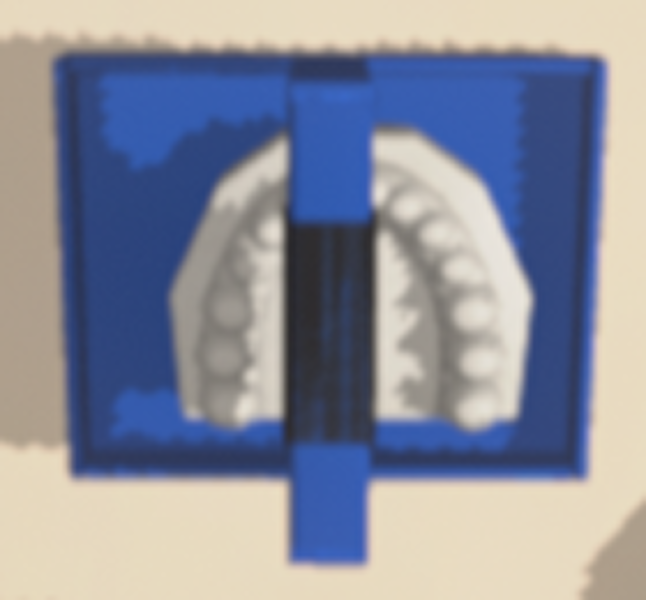

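Request:
jog_arm:
  rows:
    - {"hand":1,"dx":0.05,"dy":2.6,"dz":0,"ax":0,"ay":0,"az":0}
    - {"hand":1,"dx":0.05,"dy":2.6,"dz":0,"ax":0,"ay":0,"az":0}
    - {"hand":1,"dx":0,"dy":2.6,"dz":0,"ax":0,"ay":0,"az":0}
    - {"hand":1,"dx":0,"dy":2.6,"dz":0,"ax":0,"ay":0,"az":0}
    - {"hand":1,"dx":0,"dy":2.6,"dz":0,"ax":0,"ay":0,"az":0}

```text
time_s: 3.0
position: [0.4925, -0.207, 0.0419]
tool_rot: [[0.34, 0.002, 0.94], [-0.94, -0.001, 0.34], [0.002, -1.0, 0.001]]
ft_force: [-0.2, 0.6, -0.4]
grip_width: 0.0853
```

Request:
jog_arm:
  rows:
    - {"hand":0,"dx":0,"dy":0,"dz":0,"ax":0,"ay":0,"az":0}
    - {"hand":0,"dx":0,"dy":0,"dz":0,"ax":0,"ay":0,"az":0}
    - {"hand":0,"dx":0,"dy":0,"dz":0,"ax":0,"ay":0,"az":0}
    - {"hand":0,"dx":0,"dy":0,"dz":0,"ax":0,"ay":0,"az":0}
    - {"hand":0,"dx":0,"dy":0,"dz":0,"ax":0,"ay":0,"az":0}
  newtons: 50

```text
time_s: 3.42
position: [0.4929, -0.2087, 0.043]
tool_rot: [[0.339, 0.002, 0.941], [-0.941, -0.002, 0.339], [0.002, -1.0, 0.002]]
ft_force: [-0.7, -0.0, -1.4]
grip_width: 0.0255
```

Request:
jog_arm:
  rows:
    - {"hand":0.3,"dx":0,"dy":0.4,"dz":0,"ax":0,"ay":0,"az":0}
    - {"hand":0,"dx":0,"dy":0,"dz":0,"ax":0,"ay":0,"az":0}
    - {"hand":0,"dx":0,"dy":0,"dz":0,"ax":0,"ay":0,"az":0}
    - {"hand":0,"dx":0,"dy":0,"dz":0,"ax":0,"ay":0,"az":0}
    - {"hand":0,"dx":0,"dy":0,"dz":0,"ax":0,"ay":0,"az":0}
  newtons: 50

```text
time_s: 3.83
position: [0.4923, -0.2086, 0.0375]
tool_rot: [[0.339, 0.0, 0.941], [-0.941, -0.0, 0.339], [0.0, -1.0, 0.0]]
ft_force: [-0.8, 0.5, 3.1]
grip_width: 0.0153
```

Request:
jog_arm:
  rows:
    - {"hand":0,"dx":0,"dy":-1.5,"dz":0,"ax":0,"ay":0,"az":0}
    - {"hand":0,"dx":0,"dy":-3.0,"dz":0,"ax":0,"ay":0,"az":0}
    - {"hand":0,"dx":0,"dy":-4.0,"dz":0,"ax":0,"ay":0,"az":0}
    - {"hand":0,"dx":0,"dy":-4.0,"dz":0,"ax":0,"ay":0,"az":0}
    - {"hand":0,"dx":0,"dy":-4.0,"dz":0,"ax":0,"ay":0,"az":0}

```text
time_s: 4.25
position: [0.4917, -0.2082, 0.2038]
tool_rot: [[0.339, -0.001, 0.941], [-0.941, 0.001, 0.339], [-0.001, -1.0, -0.001]]
ft_force: [1.0, -0.2, -2.2]
grip_width: 0.015
```

```bash
python3 - <<'E'
from h import *
wsnap('w4'); snap('scene','s4.png')
E
python3 plan.py .46 .0165 .205 17.4 10
```

```text
[ 0.4941 -0.2098  0.2083] 4.35 7.47
from [ 0.4922 -0.2085  0.2025] 19.79 time 4.45
{"hand":1,"dx":-2.23,"dy":-0.03,"dz":0.46,"ax":0,"ay":0.24,"az":0}, {"hand":1,"dx":-2.23,"dy":-0.03,"dz":0.45,"ax":0,"ay":0.24,"az":0}, {"hand":1,"dx":-2.23,"dy":-0.03,"dz":0.44,"ax":0,"ay":0.24,"az":0}, {"hand":1,"dx":-2.23,"dy":-0.03,"dz":0.43,"ax":0,"ay":0.24,"az":0}, {"hand":1,"dx":-2.23,"dy":-0.03,"dz":0.42,"ax":0,"ay":0.24,"az":0},
{"hand":1,"dx":-2.24,"dy":-0.03,"dz":0.41,"ax":0,"ay":0.24,"az":0}, {"hand":1,"dx":-2.24,"dy":-0.03,"dz":0.40,"ax":0,"ay":0.24,"az":0}, {"hand":1,"dx":-2.24,"dy":-0.03,"dz":0.39,"ax":0,"ay":0.24,"az":0}, {"hand":1,"dx":-2.24,"dy":-0.03,"dz":0.38,"ax":0,"ay":0.24,"az":0}, {"hand":1,"dx":-2.24,"dy":-0.03,"dz":0.38,"ax":0,"ay":0.24,"az":0},
```

View pics/w4.png

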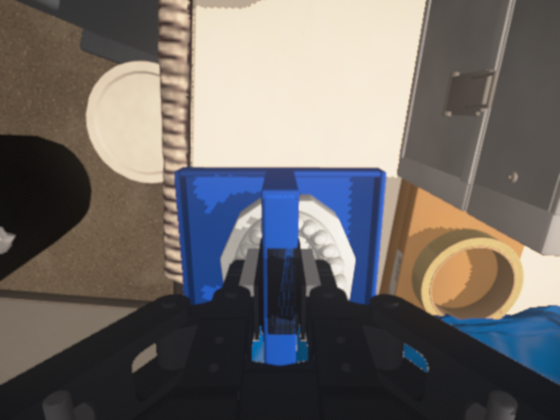

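View pics/s4.png

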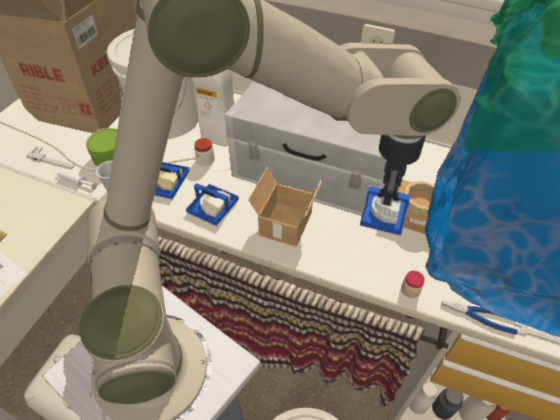

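Request:
jog_arm:
  rows:
    - {"hand":0,"dx":-2.2,"dy":0,"dz":0.45,"ax":0,"ay":0.24,"az":0}
    - {"hand":0,"dx":-2.3,"dy":0,"dz":0.45,"ax":0,"ay":0.24,"az":0}
    - {"hand":0,"dx":-2.3,"dy":0,"dz":0.45,"ax":0,"ay":0.24,"az":0}
    - {"hand":0,"dx":-2.2,"dy":0,"dz":0.4,"ax":0,"ay":0.24,"az":0}
    - {"hand":0,"dx":-2.2,"dy":0,"dz":0.4,"ax":0,"ay":0.24,"az":0}

```text
time_s: 4.87
position: [0.4744, -0.0944, 0.2002]
tool_rot: [[0.318, -0.004, 0.948], [-0.948, 0.002, 0.318], [-0.003, -1.0, -0.003]]
ft_force: [0.3, -0.7, -2.0]
grip_width: 0.0149
```

```bash
python3 - <<'E'
from h import *
imaging.get_image('top')
wsnap('w5')
t=cv2.imread('pics/w5.png')
cv2.imwrite('pics/w5a.png',cv2.resize(t[0:200,240:440],(600,600),interpolation=cv2.INTER_CUBIC))
E
```

```text
[ 0.4747 -0.0945  0.2007] 5.02 1.92
```

View pics/w5.png

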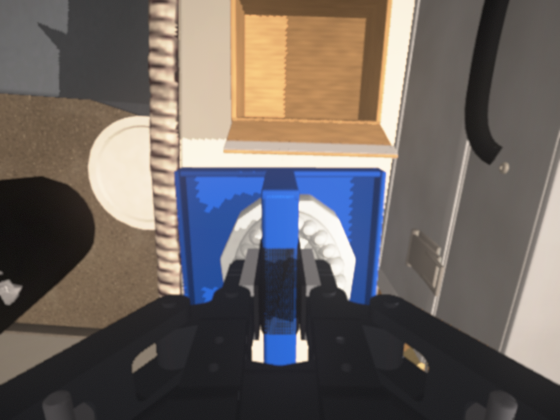

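View pics/w5a.png

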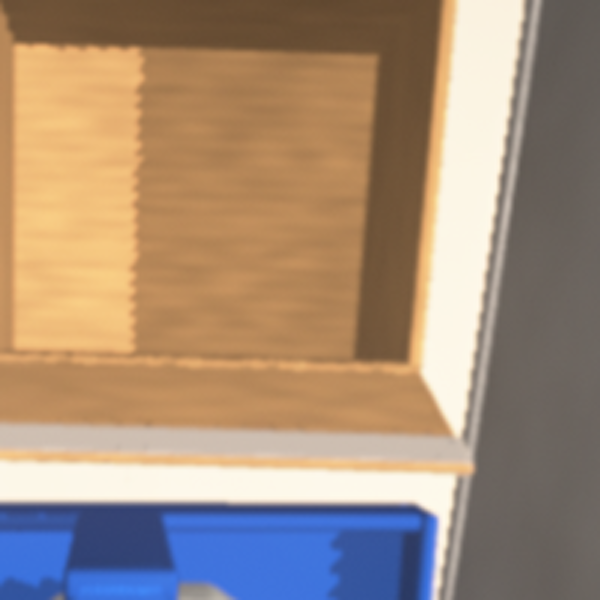

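```bash
python3 - <<'E'
from h import *
t=cv2.imread('pics/w5.png')
cv2.imwrite('pics/w5b.png',cv2.resize(t[80:160,215:265],(375,600),interpolation=cv2.INTER_CUBIC))
cv2.imwrite('pics/w5c.png',cv2.resize(t[80:160,365:415],(375,600),interpolation=cv2.INTER_CUBIC))
cv2.imwrite('pics/w5d.png',np.hstack([cv2.imread('pics/w5b.png'),cv2.imread('pics/w5c.png')]))
E
```

```text
(no output)
```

View pics/w5d.png

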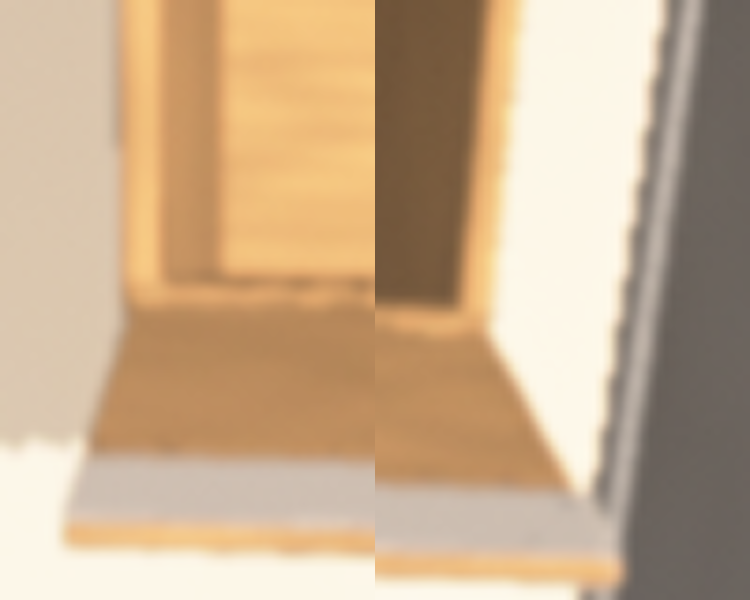

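```bash
python3 - <<'E'
from h import *
np.set_printoptions(precision=4,suppress=True)
st=pickle.load(open('w5.pkl','rb'))
w=ray('wrist',[[236.6,117.7],[376.1,120.8],[235.7,80],[379.7,80]],.07,st)[:,:2]
print(w,np.linalg.norm(w[1]-w[0]))
for a,b in((0,1),(0,2),(1,3)): d=w[b]-w[a];print(np.degrees(np.arctan2(d[1],d[0])))
r=np.radians(17.4);ex=np.array([np.cos(r),np.sin(r)]);ey=np.array([-np.sin(r),np.cos(r)])
print('centre',(w[0]+w[1])/2+ey*.0445)
# carrier tray in hand: top-rim corners near (back)
st4=st
# carrier: tray back edge corners px (178,170),(385,170)
for z in (st['position'][2]-.038+.015,): 
    c=ray('wrist',[[178,170],[385,170]],z,st); m=c.mean(0)[:2]; print('tray back edge',c, np.linalg.norm(c[1]-c[0]),'mid rel TCP in tool x,z',(m-st['position'][:2])@st['tool_rot'][:2,0],(m-st['position'][:2])@st['tool_rot'][:2,2])
E
```

```text
[[ 0.4213 -0.0433]
 [ 0.5248 -0.0105]
 [ 0.4126 -0.017 ]
 [ 0.5157  0.0181]] 0.10860882228656095
17.556009849843868
108.35028717227787
107.57253319985944
centre [0.4597 0.0156]
tray back edge [[ 0.4135 -0.0711  0.1777]
 [ 0.5096 -0.0385  0.1777]] 0.10143542889049911 mid rel TCP in tool x,z -0.041771971521957905 0.0002823187453308622
```

```bash
python3 plan.py .4597 .0158 .202 17.6 5;  python3 -c "
from h import *
print(status.observe()['tool_rot'].round(4))"
```

```text
from [ 0.4751 -0.0954  0.201 ] 18.65 time 5.07
{"hand":1,"dx":-2.21,"dy":-0.02,"dz":0.42,"ax":0,"ay":0.21,"az":0}, {"hand":1,"dx":-2.21,"dy":-0.02,"dz":0.41,"ax":0,"ay":0.21,"az":0}, {"hand":1,"dx":-2.21,"dy":-0.02,"dz":0.40,"ax":0,"ay":0.21,"az":0}, {"hand":1,"dx":-2.21,"dy":-0.02,"dz":0.40,"ax":0,"ay":0.21,"az":0}, {"hand":1,"dx":-2.21,"dy":-0.02,"dz":0.39,"ax":0,"ay":0.21,"az":0},
[[ 3.198e-01 -2.500e-03  9.475e-01]
 [-9.475e-01  9.000e-04  3.198e-01]
 [-1.700e-03 -1.000e+00 -2.100e-03]]
```

Request:
jog_arm:
  rows:
    - {"hand":0,"dx":-2.5,"dy":0,"dz":0.45,"ax":0,"ay":0.2,"az":0}
    - {"hand":0,"dx":-3.5,"dy":0,"dz":0.65,"ax":0,"ay":0.3,"az":0}
    - {"hand":0,"dx":-3.5,"dy":0,"dz":0.65,"ax":0,"ay":0.3,"az":0}
    - {"hand":0,"dx":-1.5,"dy":0,"dz":0.3,"ax":0,"ay":0.2,"az":0}
    - {"hand":0,"dx":0,"dy":0,"dz":0,"ax":0,"ay":0,"az":0}

```text
time_s: 5.48
position: [0.4599, 0.0169, 0.2016]
tool_rot: [[0.304, -0.002, 0.953], [-0.953, 0.001, 0.304], [-0.001, -1.0, -0.001]]
ft_force: [-0.2, -1.0, -1.9]
grip_width: 0.0148
```

```bash
python3 - <<'E'
from h import *
wsnap('w6'); snap('top','t6.png')
E
python3 plan.py .4597 .0158 .112 17.6 5
python3 - <<'E'
from h import *
for i in range(3): print(status.observe()['position'].round(4),status.observe()['ft_force'].round(2))
t=cv2.imread('pics/t6.png')
cv2.imwrite('pics/t6a.png',cv2.resize(t[150:260,220:380],(800,550),interpolation=cv2.INTER_CUBIC))
E
```

```text
[0.4607 0.0145 0.2017] 5.58 1.4
from [0.4609 0.0139 0.2019] 17.52 time 5.68
{"hand":1,"dx":-0.04,"dy":1.80,"dz":-0.01,"ax":0,"ay":-0.02,"az":0}, {"hand":1,"dx":-0.04,"dy":1.80,"dz":-0.01,"ax":0,"ay":-0.02,"az":0}, {"hand":1,"dx":-0.04,"dy":1.80,"dz":-0.01,"ax":0,"ay":-0.02,"az":0}, {"hand":1,"dx":-0.04,"dy":1.80,"dz":-0.01,"ax":0,"ay":-0.02,"az":0}, {"hand":1,"dx":-0.04,"dy":1.80,"dz":-0.01,"ax":0,"ay":-0.02,"az":0},
[0.4609 0.0139 0.2019] [ 0.9   0.03 -1.24]
[0.4609 0.0139 0.2019] [ 0.9   0.03 -1.24]
[0.4609 0.0139 0.2019] [ 0.9   0.03 -1.24]
```

View pics/w6.png

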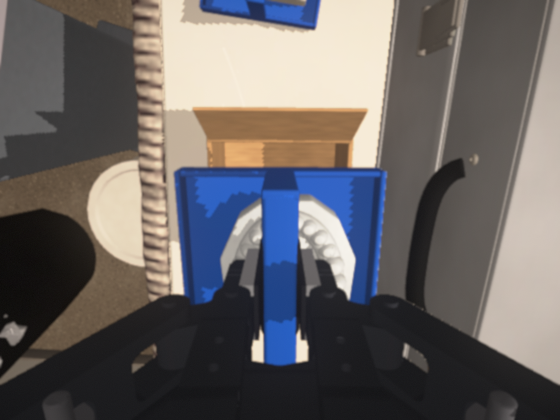

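View pics/t6a.png

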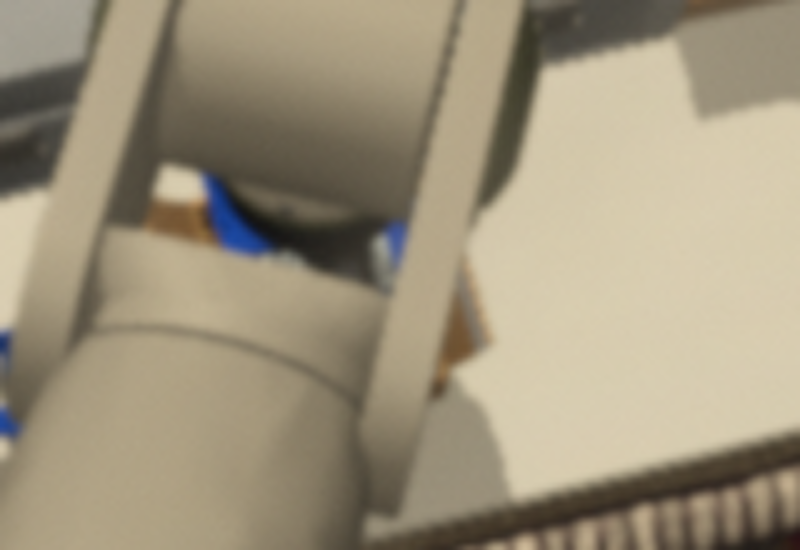

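```bash
python3 - <<'E'
from h import *
t=cv2.imread('pics/w6.png')
cv2.imwrite('pics/w6a.png',cv2.resize(t[95:175,185:375],(800,337),interpolation=cv2.INTER_CUBIC))
wsnap('w7',False)
E
```

```text
[0.4609 0.0139 0.2019] 5.68 0.34
```

View pics/w6a.png

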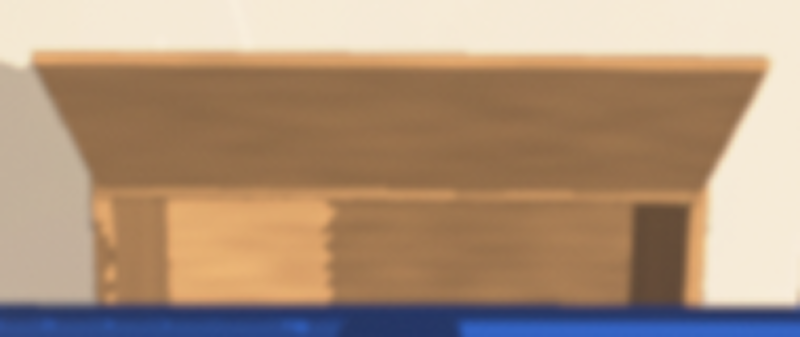

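```bash
python3 - <<'E'
from h import *
np.set_printoptions(precision=4,suppress=True)
a=cv2.imread('pics/w6.png',0)[100:165,190:370].astype(np.float32);b=cv2.imread('pics/w7.png',0)[100:165,190:370].astype(np.float32)
sh=np.array(cv2.phaseCorrelate(a,b)[0]);print(sh)
r=np.radians(17.6);ex=np.array([np.cos(r),np.sin(r)]);ey=np.array([-np.sin(r),np.cos(r)])
for tag,s in(('w6',0*sh),('w7',sh)):
    st=pickle.load(open(tag+'.pkl','rb'))
    w=ray('wrist',np.array([[211.6,141.8],[348.9,143.2]])+s,.07,st)[:,:2]
    d=w[1]-w[0]; c=w.mean(0)-ey*.0445
    print(w,np.linalg.norm(d),np.degrees(np.arctan2(d[1],d[0])),'c',c,'rel TCP',(c-st['position'][:2])@ex,(c-st['position'][:2])@ey)
E
```

```text
[-0.2759 -0.3398]
[[0.3946 0.0426]
 [0.4988 0.0746]] 0.10898598362446897 17.067157055789096 c [0.4602 0.0162] rel TCP -2.2346802067146754e-05 0.0017504624283678594
[[0.3946 0.0423]
 [0.4989 0.0741]] 0.10901823598190542 16.96898327125778 c [0.4602 0.0158] rel TCP -0.00011666021410201472 0.0019986555256073617
```

Request:
jog_arm:
  rows:
    - {"hand":0,"dx":-0.2,"dy":1.0,"dz":0,"ax":0,"ay":0,"az":0}
    - {"hand":0,"dx":0,"dy":2.5,"dz":0,"ax":0,"ay":0,"az":0}
    - {"hand":0,"dx":0,"dy":2.5,"dz":0,"ax":0,"ay":0,"az":0}
    - {"hand":0,"dx":0,"dy":2.0,"dz":0,"ax":0,"ay":0,"az":0}
    - {"hand":0,"dx":0,"dy":1.0,"dz":0,"ax":0,"ay":0,"az":0}

```text
time_s: 6.15
position: [0.4591, 0.0161, 0.11]
tool_rot: [[0.301, -0.003, 0.954], [-0.954, 0.001, 0.301], [-0.002, -1.0, -0.003]]
ft_force: [0.2, -0.1, -1.9]
grip_width: 0.0152
```

```bash
python3 - <<'E'
from h import *
st,_=wsnap('w8'); print(st['ft_force']); snap('scene','s8.png')
t=cv2.imread('pics/s8.png');cv2.imwrite('pics/s8a.png',cv2.resize(t[130:270,210:360],(642,600),interpolation=cv2.INTER_CUBIC))
st=status.observe();print(st['position'],st['ft_force'],st['wrist_torque'])
E
```

```text
[0.4593 0.0162 0.1108] 6.25 2.53
[-0.70146895 -0.15805408 -0.87936336]
[0.46037517 0.01630799 0.11268439] [ 0.79222664 -0.6989873  -2.24138259] [-0.0090552   0.0210878  -0.06547183]
```

View pics/w8.png

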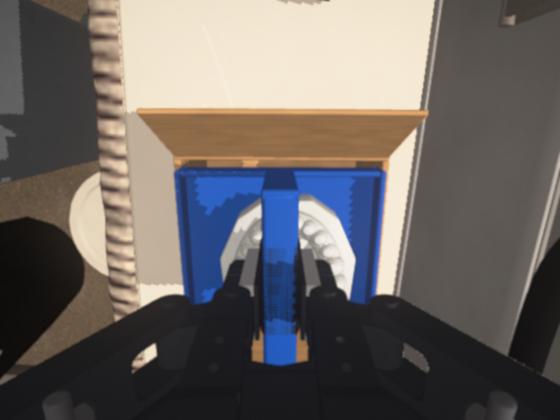

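View pics/s8a.png

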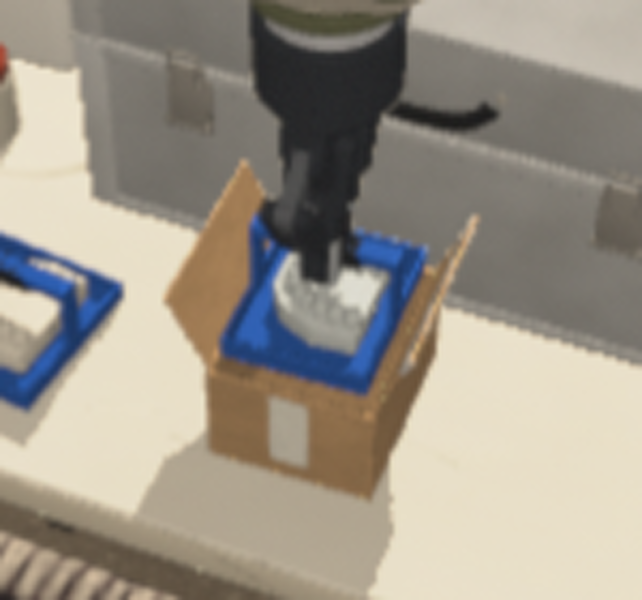

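Request:
jog_arm:
  rows:
    - {"hand":0,"dx":0,"dy":0.5,"dz":0,"ax":0,"ay":0,"az":0}
    - {"hand":0,"dx":0,"dy":0.5,"dz":0,"ax":0,"ay":0,"az":0}
    - {"hand":0,"dx":0,"dy":0.5,"dz":0,"ax":0,"ay":0,"az":0}
    - {"hand":0,"dx":0,"dy":0.5,"dz":0,"ax":0,"ay":0,"az":0}
    - {"hand":0,"dx":0,"dy":0.5,"dz":0,"ax":0,"ay":0,"az":0}

```text
time_s: 6.77
position: [0.4599, 0.0171, 0.0869]
tool_rot: [[0.302, 0.0, 0.953], [-0.953, -0.0, 0.302], [0.0, -1.0, 0.0]]
ft_force: [-0.4, -0.1, -0.9]
grip_width: 0.015
```

No contact; the bottom is already ~20 mm below the rim. Continuing.

Request:
jog_arm:
  rows:
    - {"hand":0,"dx":0,"dy":1.0,"dz":0,"ax":0,"ay":0,"az":0}
    - {"hand":0,"dx":0,"dy":1.0,"dz":0,"ax":0,"ay":0,"az":0}
    - {"hand":0,"dx":0,"dy":1.0,"dz":0,"ax":0,"ay":0,"az":0}
    - {"hand":0,"dx":0,"dy":0.7,"dz":0,"ax":0,"ay":0,"az":0}
    - {"hand":0,"dx":0,"dy":0.5,"dz":0,"ax":0,"ay":0,"az":0}

```text
time_s: 7.18
position: [0.4597, 0.0171, 0.0445]
tool_rot: [[0.302, -0.001, 0.953], [-0.953, 0.0, 0.302], [-0.0, -1.0, -0.001]]
ft_force: [0.6, -0.3, -2.3]
grip_width: 0.0146
```

Request:
jog_arm:
  rows:
    - {"hand":0,"dx":0,"dy":0.2,"dz":0,"ax":0,"ay":0,"az":0}
    - {"hand":0,"dx":0,"dy":0.1,"dz":0,"ax":0,"ay":0,"az":0}
    - {"hand":0,"dx":0,"dy":0.1,"dz":0,"ax":0,"ay":0,"az":0}
    - {"hand":0,"dx":0,"dy":0,"dz":0,"ax":0,"ay":0,"az":0}
    - {"hand":0,"dx":0,"dy":0,"dz":0,"ax":0,"ay":0,"az":0}

```text
time_s: 7.6
position: [0.4601, 0.017, 0.0416]
tool_rot: [[0.302, 0.001, 0.953], [-0.953, -0.0, 0.302], [0.0, -1.0, 0.001]]
ft_force: [-0.5, 0.0, -2.4]
grip_width: 0.0147
```

Request:
jog_arm:
  rows:
    - {"hand":0,"dx":0,"dy":0.1,"dz":0,"ax":0,"ay":0,"az":0}
    - {"hand":0,"dx":0,"dy":0.1,"dz":0,"ax":0,"ay":0,"az":0}
    - {"hand":0,"dx":0,"dy":0.1,"dz":0,"ax":0,"ay":0,"az":0}
    - {"hand":0,"dx":0,"dy":0,"dz":0,"ax":0,"ay":0,"az":0}
    - {"hand":0,"dx":0,"dy":0,"dz":0,"ax":0,"ay":0,"az":0}

```text
time_s: 8.02
position: [0.4602, 0.017, 0.0414]
tool_rot: [[0.303, 0.003, 0.953], [-0.953, -0.001, 0.303], [0.002, -1.0, 0.003]]
ft_force: [-11.9, 0.9, 41.1]
grip_width: 0.0149
```

Request:
jog_arm:
  rows:
    - {"hand":0,"dx":0,"dy":-0.25,"dz":0,"ax":0,"ay":0,"az":0}
    - {"hand":0,"dx":0,"dy":0,"dz":0,"ax":0,"ay":0,"az":0}
    - {"hand":0.4,"dx":0,"dy":0,"dz":0,"ax":0,"ay":0,"az":0}
    - {"hand":0.4,"dx":0,"dy":0,"dz":0,"ax":0,"ay":0,"az":0}
    - {"hand":0.4,"dx":0,"dy":0,"dz":0,"ax":0,"ay":0,"az":0}

```text
time_s: 8.43
position: [0.4599, 0.0171, 0.0406]
tool_rot: [[0.302, -0.0, 0.953], [-0.953, 0.0, 0.302], [-0.0, -1.0, -0.0]]
ft_force: [0.1, 0.7, -0.2]
grip_width: 0.0346
```

Request:
jog_arm:
  rows:
    - {"hand":0.4,"dx":0,"dy":-0.5,"dz":0,"ax":0,"ay":0,"az":0}
    - {"hand":0.4,"dx":0,"dy":-2.0,"dz":0,"ax":0,"ay":0,"az":0}
    - {"hand":0.4,"dx":0,"dy":-4.0,"dz":0,"ax":0,"ay":0,"az":0}
    - {"hand":0.4,"dx":0,"dy":-4.0,"dz":0,"ax":0,"ay":0,"az":0}
    - {"hand":0.4,"dx":0,"dy":-4.0,"dz":0,"ax":0,"ay":0,"az":0}

```text
time_s: 8.85
position: [0.4594, 0.0172, 0.1878]
tool_rot: [[0.302, -0.001, 0.953], [-0.953, 0.0, 0.302], [-0.0, -1.0, -0.001]]
ft_force: [0.6, 0.0, 0.5]
grip_width: 0.0338
```

```bash
python3 - <<'E'
from h import *
wsnap('w9'); snap('scene','s9.png')
t=cv2.imread('pics/s9.png');cv2.imwrite('pics/s9a.png',cv2.resize(t[130:270,210:360],(642,600),interpolation=cv2.INTER_CUBIC))
E
```

```text
[0.4623 0.0167 0.1916] 8.95 7.07
```

View pics/w9.png

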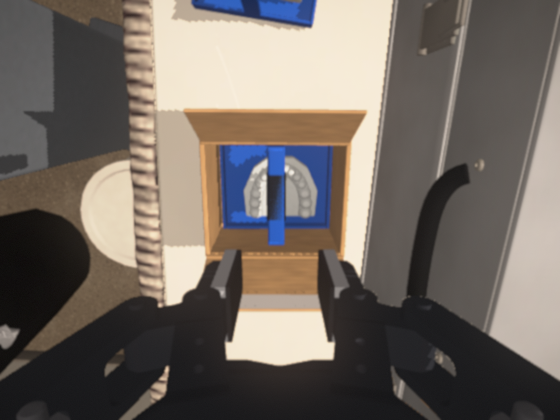

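View pics/s9a.png

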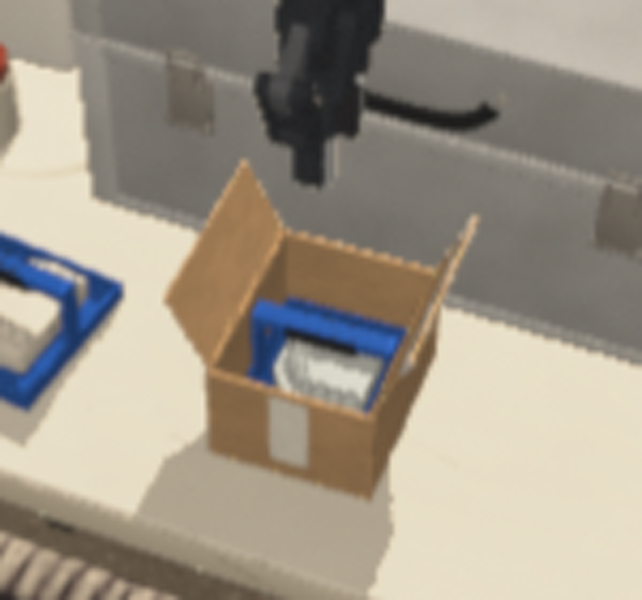

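Request:
jog_arm:
  rows:
    - {"hand":0,"dx":-3.0,"dy":0,"dz":0,"ax":0,"ay":0,"az":0}
    - {"hand":0,"dx":-4.0,"dy":0,"dz":0,"ax":0,"ay":0,"az":0}
    - {"hand":0,"dx":-3.0,"dy":0,"dz":0,"ax":0,"ay":0,"az":0}
    - {"hand":0,"dx":0,"dy":0,"dz":0,"ax":0,"ay":0,"az":0}
    - {"hand":0,"dx":0,"dy":0,"dz":0,"ax":0,"ay":0,"az":0}
  newtons: 40

```text
time_s: 9.47
position: [0.4286, 0.1133, 0.1846]
tool_rot: [[0.305, -0.003, 0.952], [-0.952, -0.0, 0.305], [-0.001, -1.0, -0.003]]
ft_force: [0.0, -0.8, 0.8]
grip_width: -0.0002
```

```bash
cat > c.py <<'E'
from h import *
def cf(st):
    r=np.radians(17.4);d=st['position'][:2]-np.array([.46,.0158])
    return np.array([d@[np.cos(r),np.sin(r)],d@[-np.sin(r),np.cos(r)],st['position'][2]])
if __name__=='__main__':
    st=status.observe(); print('carton frame',cf(st).round(4),st['ft_force'].round(1),st['grip_width'],st['time_s'])
E
python3 - <<'E'
from h import *
wsnap('w10'); snap('scene','s10.png')
t=cv2.imread('pics/s10.png');cv2.imwrite('pics/s10a.png',cv2.resize(t[80:270,180:380],(631,600),interpolation=cv2.INTER_CUBIC))
E
python3 c.py
```

```text
[0.4296 0.112  0.185 ] 9.57 1.06
carton frame [-1.000e-04  1.004e-01  1.853e-01] [-0.2  0.4  0.7] -0.00029644068341997537 9.6667
```

View pics/s10a.png

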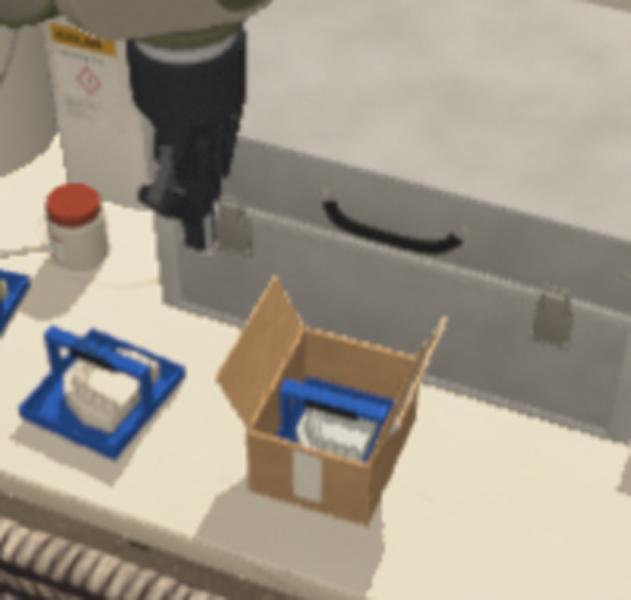

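View pics/w10.png

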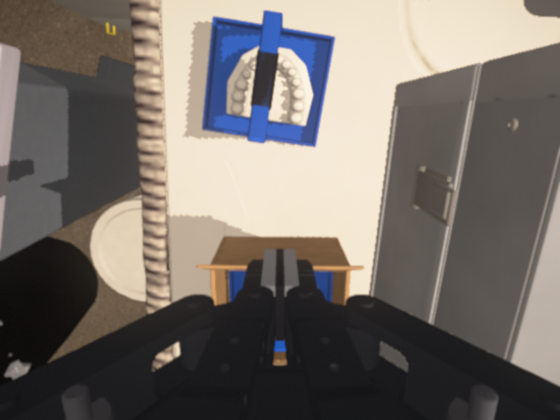

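Request:
jog_arm:
  rows:
    - {"hand":0,"dx":0,"dy":2.5,"dz":0,"ax":0,"ay":0,"az":0}
    - {"hand":0,"dx":0,"dy":3.5,"dz":0,"ax":0,"ay":0,"az":0}
    - {"hand":0,"dx":0.5,"dy":2.5,"dz":0,"ax":0,"ay":0,"az":0}
    - {"hand":0,"dx":1.0,"dy":0,"dz":0,"ax":0,"ay":0,"az":0}
    - {"hand":0,"dx":1.0,"dy":0,"dz":0,"ax":0,"ay":0,"az":0}

```text
time_s: 10.08
position: [0.4374, 0.0873, 0.1006]
tool_rot: [[0.302, -0.002, 0.953], [-0.953, 0.0, 0.302], [-0.001, -1.0, -0.002]]
ft_force: [0.2, 0.5, 0.9]
grip_width: 0.0002
```

Request:
jog_arm:
  rows:
    - {"hand":0,"dx":1.0,"dy":0,"dz":0,"ax":0,"ay":0,"az":0}
    - {"hand":0,"dx":1.0,"dy":0,"dz":0,"ax":0,"ay":0,"az":0}
    - {"hand":0,"dx":1.0,"dy":0,"dz":0,"ax":0,"ay":0,"az":0}
    - {"hand":0,"dx":1.0,"dy":0,"dz":0,"ax":0,"ay":0,"az":0}
    - {"hand":0,"dx":0.5,"dy":0,"dz":0,"ax":0,"ay":0,"az":0}

```text
time_s: 10.5
position: [0.4516, 0.0442, 0.1014]
tool_rot: [[0.301, 0.001, 0.954], [-0.954, -0.0, 0.301], [0.001, -1.0, 0.001]]
ft_force: [0.1, 0.5, 1.2]
grip_width: -0.0005
```

```bash
python3 - <<'E'
from h import *
snap('scene','s11.png')
t=cv2.imread('pics/s11.png');cv2.imwrite('pics/s11a.png',cv2.resize(t[80:270,180:380],(631,600),interpolation=cv2.INTER_CUBIC))
E
python3 c.py
```

```text
carton frame [0.0005 0.0294 0.1013] [-0.1  0.   0.2] 0.0001999205424897253 10.55
```

View pics/s11a.png

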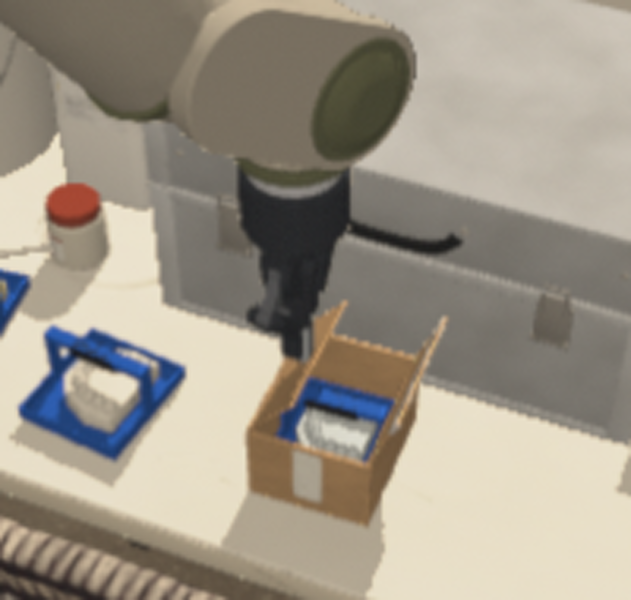

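Request:
jog_arm:
  rows:
    - {"hand":0,"dx":0.5,"dy":0.4,"dz":0,"ax":0,"ay":0,"az":0}
    - {"hand":0,"dx":0.5,"dy":0.5,"dz":0,"ax":0,"ay":0,"az":0}
    - {"hand":0,"dx":0.4,"dy":0.5,"dz":0,"ax":0,"ay":0,"az":0}
    - {"hand":0,"dx":0.3,"dy":0.5,"dz":0,"ax":0,"ay":0,"az":0}
    - {"hand":0,"dx":0,"dy":0.4,"dz":0,"ax":0,"ay":0,"az":0}

```text
time_s: 10.97
position: [0.456, 0.0291, 0.077]
tool_rot: [[0.302, -0.001, 0.953], [-0.953, -0.0, 0.302], [-0.0, -1.0, -0.001]]
ft_force: [0.2, 0.2, 0.2]
grip_width: -0.0002
```

```bash
python3 - <<'E'
from h import *
snap('scene','s12.png');imaging.get_image('top')
t=cv2.imread('pics/s12.png');cv2.imwrite('pics/s12a.png',cv2.resize(t[80:270,180:380],(631,600),interpolation=cv2.INTER_CUBIC))
E
python3 c.py
```

```text
carton frame [-0.0001  0.0144  0.077 ] [-0.  -0.4 -0.1] -7.852712689659972e-05 11.0667
```

View pics/s12a.png

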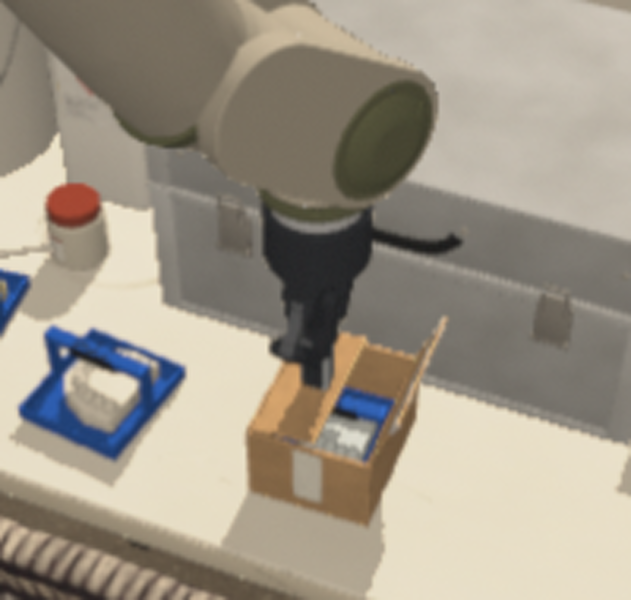

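Request:
jog_arm:
  rows:
    - {"hand":0,"dx":0,"dy":0.2,"dz":0,"ax":0,"ay":0,"az":0}
    - {"hand":0,"dx":0,"dy":0.1,"dz":0,"ax":0,"ay":0,"az":0}
    - {"hand":0,"dx":0,"dy":0,"dz":0,"ax":0,"ay":0,"az":0}
    - {"hand":0,"dx":0,"dy":0,"dz":0,"ax":0,"ay":0,"az":0}
    - {"hand":0,"dx":0,"dy":0,"dz":0,"ax":0,"ay":0,"az":0}

```text
time_s: 11.48
position: [0.456, 0.0295, 0.0749]
tool_rot: [[0.302, 0.0, 0.953], [-0.953, -0.0, 0.302], [0.0, -1.0, 0.0]]
ft_force: [1.0, -0.2, 0.0]
grip_width: 0.0002
```

Request:
jog_arm:
  rows:
    - {"hand":0,"dx":0,"dy":0.1,"dz":0,"ax":0,"ay":0,"az":0}
    - {"hand":0,"dx":0,"dy":0,"dz":0,"ax":0,"ay":0,"az":0}
    - {"hand":0,"dx":0,"dy":0,"dz":0,"ax":0,"ay":0,"az":0}
    - {"hand":0,"dx":0,"dy":0,"dz":0,"ax":0,"ay":0,"az":0}
    - {"hand":0,"dx":0,"dy":0,"dz":0,"ax":0,"ay":0,"az":0}

```text
time_s: 11.9
position: [0.456, 0.0295, 0.0738]
tool_rot: [[0.302, -0.0, 0.953], [-0.953, 0.0, 0.302], [-0.0, -1.0, -0.0]]
ft_force: [-0.5, -0.4, -0.6]
grip_width: -0.0001
```

Request:
jog_arm:
  rows:
    - {"hand":0,"dx":0,"dy":0.1,"dz":0,"ax":0,"ay":0,"az":0}
    - {"hand":0,"dx":0,"dy":0,"dz":0,"ax":0,"ay":0,"az":0}
    - {"hand":0,"dx":0,"dy":0,"dz":0,"ax":0,"ay":0,"az":0}
    - {"hand":0,"dx":0,"dy":-2.0,"dz":0,"ax":0,"ay":0,"az":0}
    - {"hand":0,"dx":0,"dy":-4.0,"dz":0,"ax":0,"ay":0,"az":0}

```text
time_s: 12.32
position: [0.4539, 0.0297, 0.1305]
tool_rot: [[0.302, -0.009, 0.953], [-0.953, 0.002, 0.302], [-0.004, -1.0, -0.008]]
ft_force: [0.7, -0.3, -1.1]
grip_width: -0.0001
```

Request:
jog_arm:
  rows:
    - {"hand":0,"dx":0,"dy":-4.0,"dz":0,"ax":0,"ay":0,"az":0}
    - {"hand":0,"dx":0,"dy":-1.5,"dz":0,"ax":0,"ay":0,"az":0}
    - {"hand":0,"dx":3.0,"dy":0,"dz":0,"ax":0,"ay":0,"az":0}
    - {"hand":0,"dx":4.0,"dy":0,"dz":0,"ax":0,"ay":0,"az":0}
    - {"hand":0,"dx":4.0,"dy":0,"dz":0,"ax":0,"ay":0,"az":0}

```text
time_s: 12.73
position: [0.4894, -0.0762, 0.1884]
tool_rot: [[0.304, 0.001, 0.953], [-0.953, -0.0, 0.304], [0.001, -1.0, 0.001]]
ft_force: [0.7, 0.6, 0.3]
grip_width: -0.0003
```

```bash
python3 - <<'E'
from h import *
snap('scene','s13.png');wsnap('w13')
t=cv2.imread('pics/s13.png');cv2.imwrite('pics/s13a.png',cv2.resize(t[80:270,180:380],(631,600),interpolation=cv2.INTER_CUBIC))
E
python3 c.py
```

```text
[ 0.4896 -0.0775  0.1874] 12.88 3.04
carton frame [ 0.0003 -0.0963  0.1874] [-0.2  1.4 -0.5] 0.00044318612193060367 12.9333
```

View pics/s13a.png

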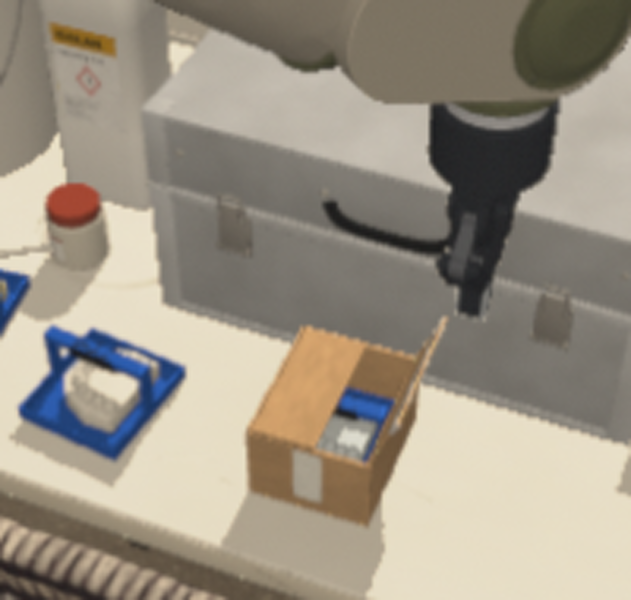

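View pics/w13.png

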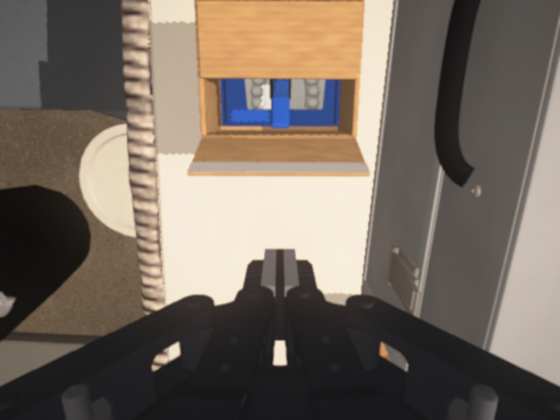

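```bash
python3 - <<'E'
from h import *
t=cv2.imread('pics/w13.png');cv2.imwrite('pics/w13a.png',cv2.resize(t[0:185,185:375],(616,600),interpolation=cv2.INTER_CUBIC))
E
```

```text
(no output)
```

View pics/w13a.png

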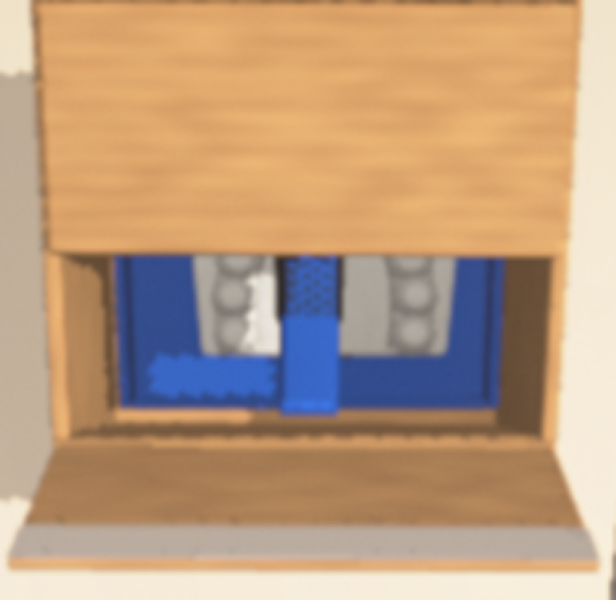

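```bash
python3 - <<'E'
from h import *
from c import cf
np.set_printoptions(precision=4,suppress=True)
st=pickle.load(open('w13.pkl','rb'))
px=np.array([[47,252],[570,254],[34,3],[580,3],[60,440],[552,442],[50,256],[562,258]])/3.242+[185,0]
r=np.radians(17.4);B=np.array([[np.cos(r),np.sin(r)],[-np.sin(r),np.cos(r)]])
for z in(.07,.0745,.08,.085):
    w=ray('wrist',px,z,st)[:,:2]-[.46,.0158]; w=w@B.T
    print(z,'edge',w[0],w[1],'w',w[1,0]-w[0,0],'hinge',w[2],w[3],w[3,0]-w[2,0],'near rim',w[5,0]-w[4,0],w[4:6,1],w[7,0]-w[6,0])
E
```

```text
0.07 edge [-0.0577 -0.0045] [ 0.0582 -0.0049] w 0.11591282512313064 hinge [-0.0576  0.0451] [0.0574 0.0452] 0.11505433412126267 near rim 0.11363291626988802 [-0.0455 -0.0459] 0.11356491783419748
0.0745 edge [-0.0567 -0.005 ] [ 0.0572 -0.0053] w 0.11390584495749967 hinge [-0.0566  0.0438] [0.0564 0.0439] 0.11306221835403868 near rim 0.11166541173469774 [-0.0452 -0.0456] 0.11159859066235399
0.08 edge [-0.0555 -0.0055] [ 0.056  -0.0058] w 0.11145286919950614 hinge [-0.0554  0.0423] [0.0552 0.0423] 0.11062741019409833 near rim 0.10926068396946514 [-0.0449 -0.0453] 0.1091953018967676
0.085 edge [-0.0544 -0.006 ] [ 0.0548 -0.0063] w 0.10922289123769385 hinge [-0.0543  0.0408] [0.0541 0.0409] 0.10841394823051623 near rim 0.10707456781925376 [-0.0446 -0.045 ] 0.10701049392805256
```

Request:
jog_arm:
  rows:
    - {"hand":0,"dx":0.4,"dy":2.4,"dz":0,"ax":0,"ay":0,"az":0}
    - {"hand":0,"dx":0,"dy":3.5,"dz":0,"ax":0,"ay":0,"az":0}
    - {"hand":0,"dx":-0.5,"dy":2.5,"dz":0,"ax":0,"ay":0,"az":0}
    - {"hand":0,"dx":-1.0,"dy":0,"dz":0,"ax":0,"ay":0,"az":0}
    - {"hand":0,"dx":-1.0,"dy":0,"dz":0,"ax":0,"ay":0,"az":0}

```text
time_s: 13.35
position: [0.4821, -0.0538, 0.1037]
tool_rot: [[0.303, -0.002, 0.953], [-0.953, 0.001, 0.303], [-0.002, -1.0, -0.002]]
ft_force: [-0.0, -1.0, 0.3]
grip_width: -0.0001
```

Request:
jog_arm:
  rows:
    - {"hand":0,"dx":-1.0,"dy":0,"dz":0,"ax":0,"ay":0,"az":0}
    - {"hand":0,"dx":-1.0,"dy":0,"dz":0,"ax":0,"ay":0,"az":0}
    - {"hand":0,"dx":-1.0,"dy":0,"dz":0,"ax":0,"ay":0,"az":0}
    - {"hand":0,"dx":-1.0,"dy":0,"dz":0,"ax":0,"ay":0,"az":0}
    - {"hand":0,"dx":-0.5,"dy":0,"dz":0,"ax":0,"ay":0,"az":0}

```text
time_s: 13.77
position: [0.4689, -0.0111, 0.1045]
tool_rot: [[0.303, 0.001, 0.953], [-0.953, -0.0, 0.303], [0.0, -1.0, 0.001]]
ft_force: [0.1, -0.9, 0.2]
grip_width: -0.0
```

```bash
python3 - <<'E'
from h import *
snap('scene','s14.png')
t=cv2.imread('pics/s14.png');cv2.imwrite('pics/s14a.png',cv2.resize(t[80:270,180:380],(631,600),interpolation=cv2.INTER_CUBIC))
E
python3 c.py
```

```text
carton frame [ 0.0003 -0.028   0.1043] [-0.7  0.4  0.6] -0.0002601502613194535 13.8167
```

View pics/s14a.png

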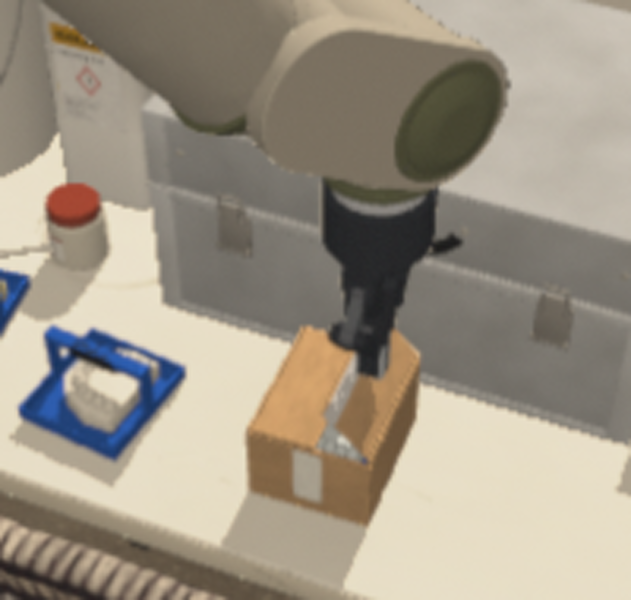

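Request:
jog_arm:
  rows:
    - {"hand":0,"dx":-0.5,"dy":0.4,"dz":0,"ax":0,"ay":0,"az":0}
    - {"hand":0,"dx":-0.5,"dy":0.5,"dz":0,"ax":0,"ay":0,"az":0}
    - {"hand":0,"dx":-0.4,"dy":0.5,"dz":0,"ax":0,"ay":0,"az":0}
    - {"hand":0,"dx":-0.3,"dy":0.5,"dz":0,"ax":0,"ay":0,"az":0}
    - {"hand":0,"dx":0,"dy":0.5,"dz":0,"ax":0,"ay":0,"az":0}

```text
time_s: 14.23
position: [0.4638, 0.0042, 0.079]
tool_rot: [[0.302, -0.001, 0.953], [-0.953, 0.0, 0.302], [-0.001, -1.0, -0.001]]
ft_force: [1.2, 0.0, 0.4]
grip_width: -0.0002
```

Request:
jog_arm:
  rows:
    - {"hand":0,"dx":0,"dy":0.2,"dz":0,"ax":0,"ay":0,"az":0}
    - {"hand":0,"dx":0,"dy":0.1,"dz":0,"ax":0,"ay":0,"az":0}
    - {"hand":0,"dx":0,"dy":0.1,"dz":0,"ax":0,"ay":0,"az":0}
    - {"hand":0,"dx":0,"dy":0,"dz":0,"ax":0,"ay":0,"az":0}
    - {"hand":0,"dx":0,"dy":0,"dz":0,"ax":0,"ay":0,"az":0}

```text
time_s: 14.65
position: [0.4643, 0.0036, 0.0759]
tool_rot: [[0.302, 0.0, 0.953], [-0.953, -0.0, 0.302], [0.0, -1.0, 0.0]]
ft_force: [0.3, 1.3, 0.7]
grip_width: -0.0001
```

One more millimetre of press, then up and a check.

Request:
jog_arm:
  rows:
    - {"hand":0,"dx":0,"dy":0.1,"dz":0,"ax":0,"ay":0,"az":0}
    - {"hand":0,"dx":0,"dy":0,"dz":0,"ax":0,"ay":0,"az":0}
    - {"hand":0,"dx":0,"dy":0,"dz":0,"ax":0,"ay":0,"az":0}
    - {"hand":0,"dx":0,"dy":0,"dz":0,"ax":0,"ay":0,"az":0}
    - {"hand":0,"dx":0,"dy":0,"dz":0,"ax":0,"ay":0,"az":0}

```text
time_s: 15.07
position: [0.4644, 0.0036, 0.0756]
tool_rot: [[0.302, 0.001, 0.953], [-0.953, -0.0, 0.302], [0.001, -1.0, 0.001]]
ft_force: [-1.5, 0.4, 9.4]
grip_width: 0.0001
```

Request:
jog_arm:
  rows:
    - {"hand":0,"dx":0,"dy":-2.0,"dz":0,"ax":0,"ay":0,"az":0}
    - {"hand":0,"dx":0,"dy":-4.0,"dz":0,"ax":0,"ay":0,"az":0}
    - {"hand":0,"dx":0,"dy":-4.0,"dz":0,"ax":0,"ay":0,"az":0}
    - {"hand":0,"dx":2.5,"dy":-2.5,"dz":0,"ax":0,"ay":0,"az":0}
    - {"hand":0,"dx":4.0,"dy":0,"dz":0,"ax":0,"ay":0,"az":0}

```text
time_s: 15.48
position: [0.4852, -0.0574, 0.2055]
tool_rot: [[0.306, 0.01, 0.952], [-0.952, -0.003, 0.306], [0.006, -1.0, 0.008]]
ft_force: [1.8, -0.4, -0.2]
grip_width: 0.0003
```

Request:
jog_arm:
  rows:
    - {"hand":0,"dx":3.0,"dy":0,"dz":0,"ax":0,"ay":0,"az":0}
    - {"hand":0,"dx":0,"dy":0,"dz":0,"ax":0,"ay":0,"az":0}
    - {"hand":0,"dx":0,"dy":0,"dz":0,"ax":0,"ay":0,"az":0}
    - {"hand":0,"dx":0,"dy":0,"dz":0,"ax":0,"ay":0,"az":0}
    - {"hand":0,"dx":0,"dy":0,"dz":0,"ax":0,"ay":0,"az":0}

```text
time_s: 15.9
position: [0.4925, -0.0859, 0.1997]
tool_rot: [[0.303, -0.001, 0.953], [-0.953, 0.0, 0.303], [-0.001, -1.0, -0.0]]
ft_force: [0.3, -0.2, -0.4]
grip_width: -0.0002
```

```bash
python3 - <<'E'
from h import *
snap('scene','s15.png');wsnap('w15')
t=cv2.imread('pics/s15.png');cv2.imwrite('pics/s15a.png',cv2.resize(t[130:310,130:440],(800,465),interpolation=cv2.INTER_CUBIC))
t=cv2.imread('pics/w15.png');cv2.imwrite('pics/w15a.png',cv2.resize(t[0:185,185:375],(616,600),interpolation=cv2.INTER_CUBIC))
E
python3 c.py
```

```text
[ 0.4927 -0.086   0.1999] 16.05 0.27
carton frame [ 0.0008 -0.1071  0.1999] [0.  1.  0.6] 4.380796598834115e-06 16.1
```

View pics/s15a.png

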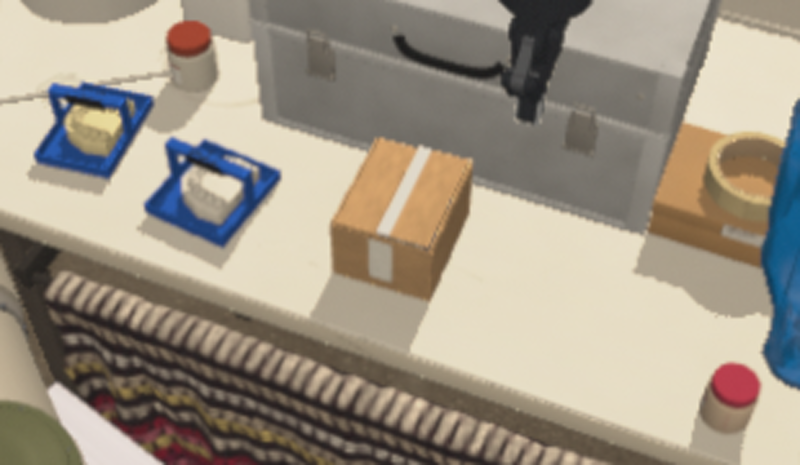

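View pics/w15a.png

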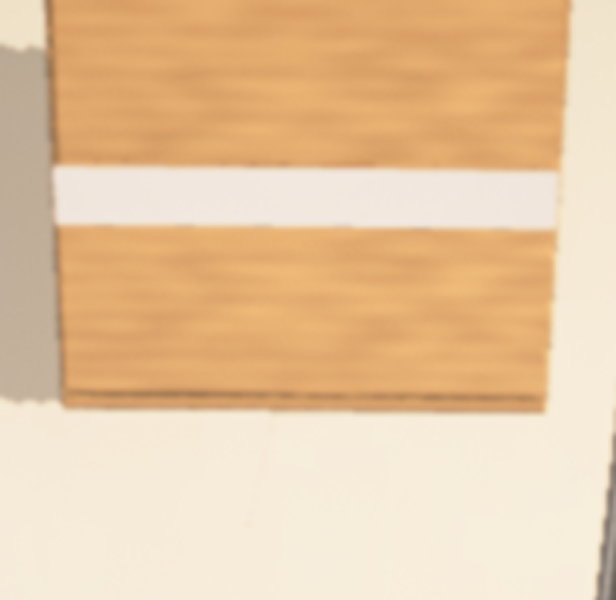

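```bash
python3 -c "
from rig import job
print(job.close_job())"
```

```text
the job is handed in; nothing more can be done
None
```

The grey carrier is in the carton and both flaps are folded shut. I handed the job in at about 16 s of the 72 s allowed; it gave no verdict.

- **Which carrier:** I didn't try the carriers one by one. The judging text names the grey carrier, and in the wrist picture its tray measured about 102 x 86 mm. It also went in without touching the walls. I never lifted or measured the yellow and white carriers.
- **Lowering it in:** I held it by the sleeve, and the force on the tool stayed at the carrier's weight until it reached the floor. There I pushed a little too far, with a brief 41 N at the wrist (the limit is 120 N). I backed off before letting go. Pictures afterwards showed it standing flat and centred.
- **Flaps:** I closed the plain flap first. Its free edge measured about 2 mm above the hinge at most, roughly 0.04 rad. I then closed the white-edged flap over it and pressed with 9 N at z = 75.6 mm; the last wrist picture shows it flush with the plain flap.
- **Last check:** In the last scene picture the yellow and white carriers and both jars are standing upright in their places. The gripper was clear of everything.
- **Disagreement:** The carton's rim and the trays measured 1 to 3 mm off the stated sizes. The inside width came out at 109 mm as stated, so I positioned the carrier from that.

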